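Clamp a monitor's power unit in the repair jig

ROBOT

A 6-joint arm with a two-finger parallel gripper is mounted at the origin on the work surface. World frame = base frame: x ahead of the robot, y to its left, z up, the work surface at z = 0. Lengths are in m, angles in rad, forces in N, time in s.
With the tool pointing down it reaches from about 0.275 to 0.825 m from the base axis. Payload 4.9 kg.
Tool frame: the origin (TCP) lies between the finger pads; the fingertips stand 17 mm ahead of it and the grasp point (between the pads) lies 2 mm behind it (arm.nose_length is the distance from the TCP to the fingertips, in m); z points along the fingers, y is the line along which they close (so a half turn about z gives the same grasp; the last joint's range is limited). The gripper opens to 85 mm and grips with 20 to 120 N. Pads are 22 mm wide; open, the fingers measure 114 mm over their backs; the gripper's body (76 mm by 85 mm) begins 54 mm behind the grasp point. The pads swing forward as they close: fully open they stand 13 mm farther back than shut.
Start: joints at [-1.395, 0.326, -0.193, 1.052, 0, 1.437], TCP at [0.168, -0.524, 0.248] pointing down, gripper open.
Joint ranges: [-2.65, 2.65], [-0.97, 1.79], [-1.3, 1.35], [-1.93, 2.1], [-1.47, 1.37], [-3.14, 3.14]. Speed limits (rad/s): [2.57, 2.57, 3.14, 3.14, 3.14, 3.14].

INTERFACE

Orientations are given as a unit quaternion [w, x, y, z].
In Python, from workcell import arm gives the robot as it stands. The module is installed in compiled form; this text tells all that it offers.
- The arm moves only by the tool arm_command, never from a script. Its argument "steps" is a list of rows, each an object with "delta_pos": the shift along the tool's x, y, z in units of 0.04 m (1.0 is 0.04 m), a list of three; "twist": the turn, a rotation vector about the tool's x, y, z in units of 4 degrees (1.0 is 4 degrees), a list of three; "claw": the opening, from -1 (shut) to 1 (fully open). A call has 1 to 8 rows; each row shifts and turns the commanded pose from where the row before left it, along the tool's axes as they then stand; what a row does not reach is not made up. A row lasts 1/12 s, in which the tool goes at most 41.7 mm and 7.16 degrees, less where a joint would pass 70% of its speed; a pose out of reach is approached as far as the arm can. A call with a number of a shift or a turn outside -1 to 1 is refused whole. A call with a gripper value outside its range is refused whole. The fingers move at their own pace and stop on an object; "newtons" is the grip in N (left out, the last holds). Time passes only in rows, so rows that do not move let the fingers close. It gives the time, the measured TCP pose, the force, the opening and the grip force at its end, in the units of the state.
- arm.state(): the state, without advancing time (a new reading comes with each control period).
- arm.grab_frame(name): name is "scene" or "top" or "wrist"; returns the picture (480x640x3 uint8, red, green, blue); there is no depth.
- arm.get_calibration(name): a dict with "fx", "fy", "cx", "cy" (pixels), "origin" and "orientation" of the camera in the world; the wrist camera has in their place "T_tool_cam" (4x4, takes a point from camera to tool coordinates, whose origin is the TCP and whose axes are the flange's). Camera axes: x right, y up, looking along -z (the intrinsics and any distortion apply to the point x, -y, -z); pixel columns grow to the right and rows downward; lengths in m; the calibration is good to about 2 mm. The wrist camera is an equidistant fisheye: a pixel r from the principal point sees the ray r / f radians off the axis. A picture is of the moment at which its call begins: read the wrist's pose just before it. get_calibration takes no time and is no camera call.
- arm.finish_job(): hands the job in; it is judged then, once.
The state is a dict: "clock": time; "joint_positions": joint angles; "joint_vel": joint speeds; "joint_torque": joint torques, N m; "tool_pos": TCP position; "orientation": TCP orientation; "wrist_force": force on the tool from outside, world axes, zero at the start; "torque": the same for the moment, N m; "opening": finger opening in m; "grasp_force": force on a finger pad.
Only numpy, scipy, OpenCV 4.12 (cv2) and the standard library are available. Lean on these libraries where they do the work, as an engineer would, in place of code of your own. Each camera call takes 0.05 s, during which the arm holds its last target. There are 200 camera calls.

TASK

Make the clamping jig ready for work on the monitor's power unit: first put the screwdriver left on its bed into the tool tray, then slide the unit along the bed, flat, until its end is right up against the end stop. Push the handwheel round clockwise by its crank knob, just over one full turn, until it comes to its stop and the jaw holds the unit square against the rear fence (do not shove the jaw itself); then swing the lock lever fully over. Leave the jar, the tape roll and the multimeter where they are.

Things in the scene. Friction and masses are not known exactly. Their poses are not given: they have to be found in the camera images.
- jig: The clamping jig, fixed to the table: aluminium bed plate 250 x 460 mm, 15 mm thick. Origin on the table, z up; at yaw 0 its x points away from the robot, y to the left. Plate: x -0.150..0.100, y -0.230..0.230. Rear fence: dark bar along y, 30 mm high over the bed, face at x=+0.070, y -0.230..0.040. The unit's channel is the bed between fence and jaw (x -0.065..0.070), open towards -y.
- wheel (a joint): Angle (rad) of the horizontal steel handwheel, 160 mm across, three spokes, rim top 61 mm above the table. 0 = jaw open, knob on the jig's +y side of the axis; grows clockwise from above (jig +y towards +x); hard stop at 7.05. Starts at 0 to 0.5. Drives the jaw 6.5 mm per rad, stays where left, takes about 4 N at the knob.
- wheel_axis (a point): Point on the handwheel's axis, fixed on the jig at (-0.040, 0.135), 112 mm above the table (level with the knob's top).
- wheel_knob (a point): Centre of the top of the crank knob: an upright black cylinder 22 mm thick standing on the handwheel 60 mm from its axis. It is free from 62 mm to 112 mm above the table and does not spin.
- jaw: The steel jaw block (40 x 90 x 28 mm, with the grey pad in front) on the bed's near side; slides along jig x towards the rear fence when the handwheel turns. Origin at the jaw's rear-pad plane, 20 mm behind the pad's face, 1 mm over the bed, at jig y=-0.035.
- pad_face (a point): Centre of the jaw's grey pad face (110 mm along jig y, 28 mm high, centred at jig y=-0.035). Face at jig x=-0.065 with the jaw open. The pad is sprung and yields up to 15 mm: it meets a unit that lies against the rear fence at about 5.4 rad of the wheel, and presses with about 10 N at the wheel's stop.
- lock (a joint): Angle of the lock lever, rad: about 0 = leaning towards jig -y (open), 1.0 = leaning towards jig +y (locked, hard stop). It stays where it is left. It stands on a small grey block on the bed at jig (-0.120, -0.165).
- lock_tip (a point): Tip of the lock lever, a steel toggle about 70 mm long; swings in the jig's y-z plane.
- unit: The power unit: a loose flat steel case 100 mm (its x) x 130 mm (its y) x 40 mm high, about 0.6 kg, with black vent slots and a paper label on top. Origin: centre of its underside. It starts in the channel, 85 to 115 mm short of the end stop, up to 22 mm off the rear fence, and its axes are roughly the jig's.
- driver: Black-handled screwdriver, 110 mm long, handle 26 mm thick and about half of its length, lying on the bed between unit and end stop, across the channel. Its x axis runs from handle to blade; origin under its middle.
- driver_grip (a point): Middle of the screwdriver's handle, on its axis.
- driver_tip (a point): Tip of the screwdriver's blade.
- tray: The tool tray: an open grey plastic tray 210 mm (its x) x 140 mm (its y) x 30 mm high, walls and floor 4 mm, fixed, empty. Origin: centre of its underside on the table.
- jar: White jar with a lid, 56 mm across, 60 mm tall. Origin at the centre of its foot. Leave alone.
- tape: Cardboard-coloured tape roll lying flat, 90 mm across, 25 mm high. Origin at the centre of its underside. Leave alone.
- meter: Black multimeter lying flat, 150 x 75 x 35 mm. Origin at the centre of its underside. Leave alone.
- seat (a point): Where the unit's origin lies when it is home, against end stop and rear fence: jig (0.020, -0.035, 0.015), on the bed's top.
- end_stop (a point): Middle of the top edge of the end stop's face: a dark bar across the bed from jig x=-0.045 to 0.070, 16 mm thick, 30 mm high over the bed; the face, at jig y=+0.030, looks to jig -y. Behind it, under the handwheel, is a grey gearbox.
There are look-alikes about, which are no part of the job. There is more than one size of the unit; the one meant has the size given above.

How it is judged:
By the outcome, as a careful person would: the job done as asked, in the order asked, and still so for the second after the job is handed in, with the robot touching nothing.
It also fails if it takes over 72 s, if anything falls off the work surface, if the arm or the gripper's body presses on something with over 40 N, if the wrist force passes 120 N, or if a joint passes its speed limit or range.

## Working session

There is one attempt and no reset: what is moved stays moved. The work goes in short steps, Python scripts to look and compute and a tool call to move; the robot and the scene stay as the last step left them, time stands still between calls to the robot, and variables do not carry over. Pictures are saved under pics/ and viewed, at most 10 in all, crops included, and the job is handed in when it is done.

Besides the shell and the picture viewer there is one more tool, called after "Call:" as a command line: name --argument value ..., lists and objects as JSON in quotes. arm_command: Moves the arm, as the interface text tells. Its arguments: {"type":"object","properties":{"steps":{"type":"array","items":{"type":"object","properties":{"delta_pos":{"type":"array","items":{"type":"number"}},"twist":{"type":"array","items":{"type":"number"}},"claw":{"type":"number"}}}},"newtons":{"type":"number"}},"required":["steps"]}

```bash
mkdir -p pics; python3 - <<'E'
from workcell import arm
import cv2
for n in ("top","scene"):
    im=arm.grab_frame(n); cv2.imwrite(f"pics/{n}0.png",im[:,:,::-1])
    print(n,arm.get_calibration(n))
print(arm.get_calibration("wrist")); print(arm.state(), arm.nose_length)
E
```

```text
top {'fx': 513.7867169988359, 'fy': 513.7867169988359, 'cx': 322.0902984273209, 'cy': 238.59774919097856, 'origin': array([ 0.21812085, -0.12655561,  1.68109068]), 'orientation': array([ 0.71515313,  0.05470335, -0.05406256, -0.69472353])}
scene {'fx': 449.74255828291456, 'fy': 449.74255828291456, 'cx': 328.9720346771753, 'cy': 238.5514385593025, 'origin': array([1.09213332, 0.12490241, 1.01064007]), 'orientation': array([0.53428887, 0.17883918, 0.25645664, 0.78535466])}
{'fx': 371.64829954431775, 'fy': 371.64829954431775, 'cx': 323.251381011607, 'cy': 236.94117527081696, 'T_tool_cam': array([[-3.46033051e-04,  9.55521343e-01,  2.94921757e-01,
         7.56691291e-02],
       [ 9.99999884e-01,  4.29016567e-04, -2.16672638e-04,
        -8.02348653e-04],
       [-3.33561650e-04,  2.94921648e-01, -9.55521381e-01,
        -1.26276352e-01],
       [ 0.00000000e+00,  0.00000000e+00,  0.00000000e+00,
         1.00000000e+00]])}
{'clock': 0.1, 'joint_positions': array([-1.39519484e+00,  3.26849770e-01, -1.93476640e-01,  1.05200501e+00,
        9.53056450e-06,  1.43657262e+00]), 'joint_vel': array([ 4.91411420e-04, -1.51886321e-03,  3.36446466e-03,  9.48512916e-05,
        1.24188862e-03,  3.22814296e-04]), 'joint_torque': array([ 1.06143423e-03, -4.44239902e+01,  2.63037622e+01,  7.94722728e-03,
       -4.20097228e-05, -7.15916542e-06]), 'tool_pos': array([ 0.1676052 , -0.52332434,  0.24759376]), 'orientation': array([-7.67480788e-04,  9.88024730e-01,  1.54293693e-01, -1.11142888e-05]), 'wrist_force': array([ 0.2245239 , -0.05921008, -0.67645464]), 'torque': array([ 0.02202805, -0.00418055, -0.01364062]), 'grasp_force': 0.0, 'opening': 0.08546824942845421} 0.017
```

View pics/top0.png

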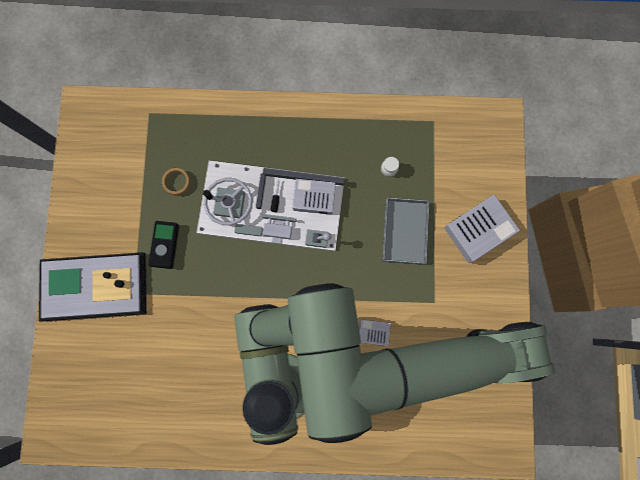

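View pics/scene0.png

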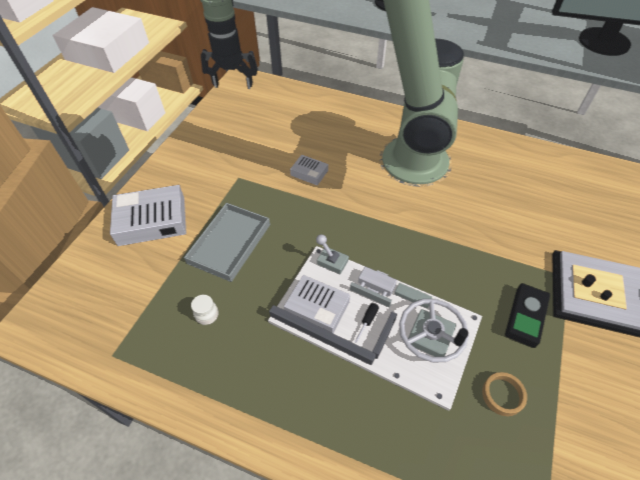

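The top image shows the jig at about (270,205), with the handwheel at (229,201), knob at (208,195) and driver handle at (276,203). The tray is at (406,231).

Candidates for the unit are the one in the channel (317,197), a small one (375,332) and a large one (486,228). I choose the one in the channel. For the driver, the black handle on the bed at (276,203) is the one; the black knobs at (110,278) in the case are look-alikes. I'll check this in a close crop.

```bash
cat > h.py <<'E'
import numpy as np, cv2
from scipy.spatial.transform import Rotation as R
from workcell import arm
def rot(q): return R.from_quat(np.roll(q,-1))
def ray(name,u,v):
    c=arm.get_calibration(name)
    d=np.array([(u-c["cx"])/c["fx"],-(v-c["cy"])/c["fy"],-1.])
    return c["origin"],rot(c["orientation"]).apply(d)
def pt(name,u,v,z):
    o,d=ray(name,u,v); return o+d*(z-o[2])/d[2]
def proj(name,p):
    c=arm.get_calibration(name)
    q=rot(c["orientation"]).inv().apply(np.atleast_2d(p)-c["origin"])
    return np.c_[c["cx"]+c["fx"]*q[:,0]/-q[:,2],c["cy"]-c["fy"]*q[:,1]/-q[:,2]]
def wproj(p,s=None):
    s=s or arm.state(); c=arm.get_calibration("wrist"); T=c["T_tool_cam"]
    t=rot(s["orientation"]).inv().apply(np.atleast_2d(p)-s["tool_pos"])
    q=(t-T[:3,3])@T[:3,:3]; x,y,z=q[:,0],-q[:,1],-q[:,2]
    rr=np.hypot(x,y); th=np.arctan2(rr,z)
    return np.c_[c["cx"]+c["fx"]*th*x/rr,c["cy"]+c["fx"]*th*y/rr]
def wpt(u,v,z,s):
    c=arm.get_calibration("wrist"); T=c["T_tool_cam"]
    x,y=u-c["cx"],v-c["cy"]; rr=np.hypot(x,y); th=rr/c["fx"]
    d=np.array([np.sin(th)*x/rr,-np.sin(th)*y/rr,-np.cos(th)])
    r=rot(s["orientation"]); o=s["tool_pos"]+r.apply(T[:3,3]); d=r.apply(T[:3,:3]@d)
    return o+d*(z-o[2])/d[2]
def jig(p,J):  # J=(x,y,yaw): jig -> world
    p=np.atleast_2d(p).astype(float); c,s=np.cos(J[2]),np.sin(J[2])
    return np.c_[J[0]+c*p[:,0]-s*p[:,1],J[1]+s*p[:,0]+c*p[:,1],p[:,2]]
def tojig(p,J):
    p=np.atleast_2d(p)-[J[0],J[1],0]; c,s=np.cos(J[2]),np.sin(J[2])
    return np.c_[c*p[:,0]+s*p[:,1],-s*p[:,0]+c*p[:,1],p[:,2]]
E
python3 - <<'E'
from h import *
im=cv2.imread("pics/top0.png")
cv2.imwrite("pics/c1.png",cv2.resize(im[150:265,190:350],(800,575),interpolation=cv2.INTER_CUBIC))
im=cv2.imread("pics/scene0.png")
cv2.imwrite("pics/c2.png",cv2.resize(im[230:410,260:500],(800,600),interpolation=cv2.INTER_CUBIC))
for u,v in [(385,197),(430,200),(428,265),(383,262)]: print(pt("top",u,v,.03).round(3))
E
```

```text
[ 0.619 -0.324  0.03 ]
[ 0.613 -0.473  0.03 ]
[ 0.398 -0.465  0.03 ]
[ 0.404 -0.32   0.03 ]
```

View pics/c1.png

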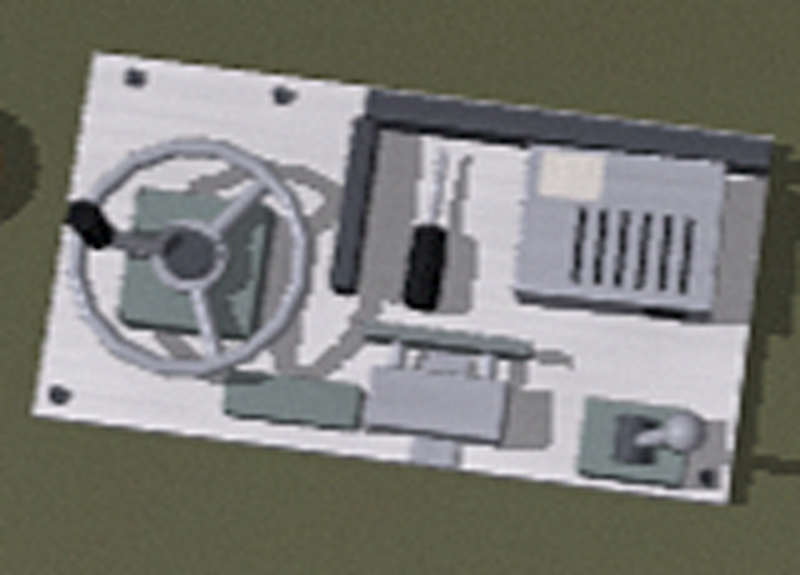

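View pics/c2.png

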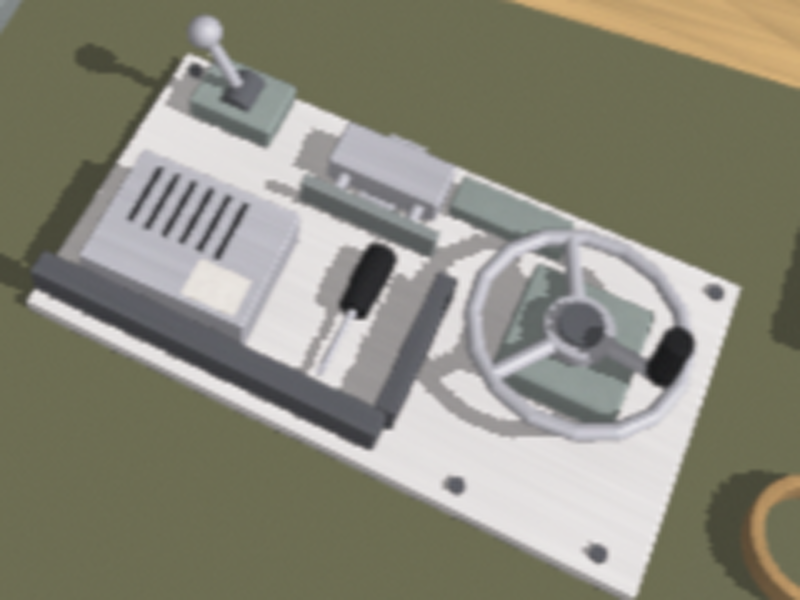

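The crops confirm the choice: a 100x130 unit in the channel with slots and label, the driver handle at crop (425,268) with its tip at (440,150), the knob at (88,222) and the lock ball at (685,432). Next I fit the jig pose.

```bash
cat > fit.py <<'E'
from h import *
from scipy.optimize import least_squares
A=lambda x,y:(190+x/5,150+y/5)
B=lambda x,y:(260+x*.3,230+y*.3)
obs=[("top",A(95,52),(.1,.23,.015)),("top",A(33,415),(-.15,.23,.015)),("top",A(728,500),(-.15,-.23,.015)),
("scene",B(738,288),(-.15,.23,.015)),("scene",B(637,597),(.1,.23,.015)),("scene",B(187,58),(-.15,-.23,.015)),
("top",A(352,292),(-.045,.030,.045)),("scene",B(444,273),(-.045,.030,.045))]
f=lambda J:np.ravel([proj(n,jig(P,J))[0]-u for n,u,P in obs])
r=least_squares(f,[.65,.1,-.1]); J=r.x
E
python3 - <<'E'
from fit import *
print(J.round(4), r.fun.round(1))
def show(l,p): print(l,p.round(4),tojig(p,J)[0].round(4))
for x,y in [(430,228),(422,308),(440,150)]: show("drv top",pt("top",*A(x,y),.028))
for x,y in [(383,250),(362,308),(320,373)]: show("drv sc",pt("scene",*B(x,y),.028))
for x,y in [(530,147),(722,162),(712,308),(517,292)]: show("unit top",pt("top",*A(x,y),.055))
for x,y in [(146,152),(298,222),(240,338),(80,255)]: show("unit sc",pt("scene",*B(x,y),.055))
show("knob top",pt("top",*A(80,213),.112)); show("knob sc",pt("scene",*B(680,340),.112))
# lock ball: triangulate
o1,d1=ray("top",*A(685,432));o2,d2=ray("scene",*B(206,32))
t=np.linalg.lstsq(np.c_[d1,-d2],o2-o1,rcond=None)[0]; a,b=o1+t[0]*d1,o2+t[1]*d2
print("gap",np.linalg.norm(a-b)); show("ball",(a+b)/2)
s=arm.state(); print(rot(s["orientation"]).as_matrix().round(3))
for n in ["axis"]: print(jig((-.04,.135,.112),J))
E
```

```text
[ 0.6126  0.0528 -0.0926] [-1.9 -0.7 -1.3 -0.4 -1.3 -0.6  0.2 -1.1 -0.7 -0.1 -0.7 -1.5 -1.4 -1.6
 -2.1 -1.2]
drv top [0.6137 0.0348 0.028 ] [ 0.0027 -0.0179  0.028 ]
drv top [0.5597 0.0377 0.028 ] [-0.0513 -0.0199  0.028 ]
drv top [0.6668 0.0304 0.028 ] [ 0.0561 -0.0173  0.028 ]
drv sc [0.5611 0.0448 0.028 ] [-0.0505 -0.0128  0.028 ]
drv sc [0.6111 0.0452 0.028 ] [-0.0008 -0.0078  0.028 ]
drv sc [0.6689 0.0336 0.028 ] [ 0.0578 -0.014   0.028 ]
unit top [ 0.6632 -0.0307  0.055 ] [ 0.0581 -0.0785  0.055 ]
unit top [ 0.6568 -0.1562  0.055 ] [ 0.0633 -0.204   0.055 ]
unit top [ 0.5596 -0.1521  0.055 ] [-0.0338 -0.209   0.055 ]
unit top [ 0.5665 -0.0259  0.055 ] [-0.0387 -0.0826  0.055 ]
unit sc [ 0.5628 -0.143   0.055 ] [-0.0315 -0.1996  0.055 ]
unit sc [ 0.5767 -0.0173  0.055 ] [-0.0292 -0.0731  0.055 ]
unit sc [ 0.6766 -0.0236  0.055 ] [ 0.0708 -0.0702  0.055 ]
unit sc [ 0.6591 -0.1526  0.055 ] [ 0.0653 -0.2002  0.055 ]
knob top [0.5968 0.2462 0.112 ] [-0.0336  0.1911  0.112 ]
knob sc [0.5978 0.2507 0.112 ] [-0.033   0.1956  0.112 ]
gap 0.005151140716491695
ball [ 0.4708 -0.1342  0.0948] [-0.1239 -0.1994  0.0948]
[[ 0.952  0.305 -0.   ]
 [ 0.305 -0.952  0.002]
 [ 0.    -0.002 -1.   ]]
[[0.58527477 0.19096156 0.112     ]]
```

Call:
arm_command --steps '[{"delta_pos": [0.783,-0.57,0],"claw": 0.06},{"delta_pos": [0.783,-0.57,0],"claw": 0.06},{"delta_pos": [0.783,-0.57,0],"claw": 0.06},{"delta_pos": [0.783,-0.57,0],"claw": 0.06},{"delta_pos": [0.783,-0.57,0],"claw": 0.06},{"delta_pos": [0.783,-0.57,0],"claw": 0.06},{"delta_pos": [0.783,-0.57,0],"claw": 0.06},{"delta_pos": [0.783,-0.57,0],"claw": 0.06}]'

```text
schema error: expected keys delta_pos, twist, claw
```

Call:
arm_command --steps '[{"delta_pos": [0.783,-0.57,0],"claw": 0.06},{"delta_pos": [0.783,-0.57,0],"claw": 0.06},{"delta_pos": [0.783,-0.57,0],"claw": 0.06},{"delta_pos": [0.783,-0.57,0],"claw": 0.06},{"delta_pos": [0.783,-0.57,0],"claw": 0.06},{"delta_pos": [0.783,-0.57,0],"claw": 0.06},{"delta_pos": [0.783,-0.57,0],"claw": 0.06},{"delta_pos": [0.783,-0.57,0],"claw": 0.06}]'

```text
schema error: expected keys delta_pos, twist, claw
```

Call:
arm_command --steps '[{"delta_pos": [0.783,-0.57,0],"claw": 0.06},{"delta_pos": [0.783,-0.57,0],"claw": 0.06},{"delta_pos": [0,0,0.15],"twist": [0,0,0.95],"claw": 0.06},{"delta_pos": [0,0,0.15],"twist": [0,0,0.95],"claw": 0.06},{"delta_pos": [0,0,0.15],"twist": [0,0,0.95],"claw": 0.06},{"delta_pos": [0,0,0.15],"twist": [0,0,0.95],"claw": 0.06},{"delta_pos": [0,0,0.15],"twist": [0,0,0.95],"claw": 0.06},{"delta_pos": [0,0,0.15],"twist": [0,0,0.95],"claw": 0.06}]'

```text
schema error: expected keys delta_pos, twist, claw
```

```bash
cat >> h.py <<'E'
def yaw(s=None):
    s=s or arm.state(); x=rot(s["orientation"]).apply([1,0,0]); return np.arctan2(x[1],x[0])
def to(p,y=None):
    "translation in tool units in the present frame; turn in units of 4 deg"
    s=arm.state(); d=rot(s["orientation"]).inv().apply(np.array(p)-s["tool_pos"])/.04
    t=None if y is None else np.rad2deg((yaw(s)-y+np.pi)%(2*np.pi)-np.pi)/4
    print("to",d.round(3),"norm",np.linalg.norm(d).round(2),"turn",t)
def look(fn):
    s=arm.state(); im=arm.grab_frame("wrist")[:,:,::-1].copy(); cv2.imwrite("pics/"+fn,im); return s,im
E
python3 - <<'E'
from h import *
s,im=look("w1.png")
import pickle; pickle.dump(s,open("w1.pkl","wb"))
print(s["clock"],s["tool_pos"].round(4),np.rad2deg(yaw(s)),s["joint_positions"].round(3),s["opening"])
E
```

```text
0.1 [ 0.1676 -0.5233  0.2476] 17.751666108411786 [-1.395  0.327 -0.193  1.052  0.     1.437] 0.08546824942845421
```

View pics/w1.png

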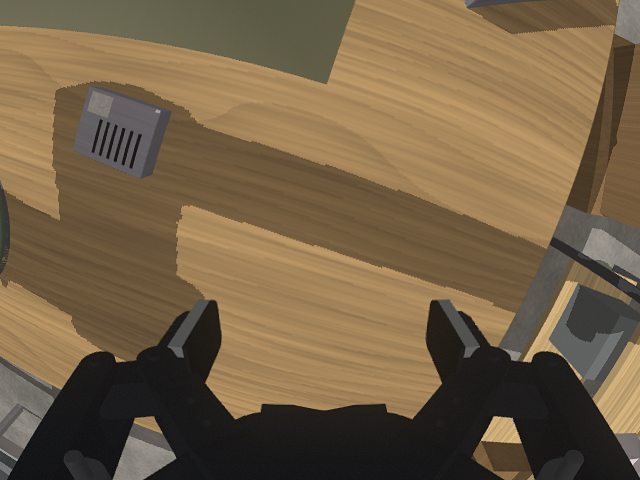

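The moves were refused because every row needs all three keys. The picture shows only the start view: the small decoy at (122,132) and the fingers at (205,330) and (440,330).

Call:
arm_command --steps '[{"delta_pos": [0.783,-0.57,0],"twist": [0,0,0],"claw": 0.06},{"delta_pos": [0.783,-0.57,0],"twist": [0,0,0],"claw": 0.06},{"delta_pos": [0.783,-0.57,0],"twist": [0,0,0],"claw": 0.06},{"delta_pos": [0.783,-0.57,0],"twist": [0,0,0],"claw": 0.06},{"delta_pos": [0.783,-0.57,0],"twist": [0,0,0],"claw": 0.06},{"delta_pos": [0.783,-0.57,0],"twist": [0,0,0],"claw": 0.06},{"delta_pos": [0.783,-0.57,0],"twist": [0,0,0],"claw": 0.06},{"delta_pos": [0.783,-0.57,0],"twist": [0,0,0],"claw": 0.06}]'

```text
clock: 0.82
tool_pos: [0.3513, -0.272, 0.2482]
orientation: [-0.0, 0.988, 0.154, 0.0]
wrist_force: [0.2, -0.8, 0.3]
opening: 0.0454
grasp_force: 0.0
```

Call:
arm_command --steps '[{"delta_pos": [0.783,-0.57,0],"twist": [0,0,0],"claw": 0.06},{"delta_pos": [0.783,-0.57,0],"twist": [0,0,0],"claw": 0.06},{"delta_pos": [0.783,-0.57,0],"twist": [0,0,0],"claw": 0.06},{"delta_pos": [0.783,-0.57,0],"twist": [0,0,0],"claw": 0.06},{"delta_pos": [0.783,-0.57,0],"twist": [0,0,0],"claw": 0.06},{"delta_pos": [0.783,-0.57,0],"twist": [0,0,0],"claw": 0.06},{"delta_pos": [0.783,-0.57,0],"twist": [0,0,0],"claw": 0.06},{"delta_pos": [0.783,-0.57,0],"twist": [0,0,0],"claw": 0.06}]'

```text
clock: 1.48
tool_pos: [0.5344, -0.0217, 0.2481]
orientation: [0.0, 0.988, 0.154, -0.0]
wrist_force: [0.4, -0.8, 0.8]
opening: 0.0452
grasp_force: 0.0
```

Call:
arm_command --steps '[{"delta_pos": [0.783,-0.57,0],"twist": [0,0,0],"claw": 0.06},{"delta_pos": [0.783,-0.57,0],"twist": [0,0,0],"claw": 0.06},{"delta_pos": [0,0,0.15],"twist": [0,0,0.95],"claw": 0.06},{"delta_pos": [0,0,0.15],"twist": [0,0,0.95],"claw": 0.06},{"delta_pos": [0,0,0.15],"twist": [0,0,0.95],"claw": 0.06},{"delta_pos": [0,0,0.15],"twist": [0,0,0.95],"claw": 0.06},{"delta_pos": [0,0,0.15],"twist": [0,0,0.95],"claw": 0.06},{"delta_pos": [0,0,0.15],"twist": [0,0,0.95],"claw": 0.06}]'

```text
clock: 2.15
tool_pos: [0.5786, 0.0323, 0.2116]
orientation: [-0.003, 0.999, -0.038, -0.0]
wrist_force: [-0.1, -0.3, -1.0]
opening: 0.0452
grasp_force: 0.0
```

```bash
python3 - <<'E'
from h import *
s,im=look("w2.png")
import pickle; pickle.dump(s,open("w2.pkl","wb"))
print(s["clock"],s["tool_pos"].round(4),np.rad2deg(yaw(s)),s["joint_positions"].round(3),s["opening"])
E
```

```text
2.15 [0.5786 0.0323 0.2116] -4.30112809131432 [-0.075  0.406 -0.171  0.995  0.007  3.142] 0.04520885016670177
```

View pics/w2.png

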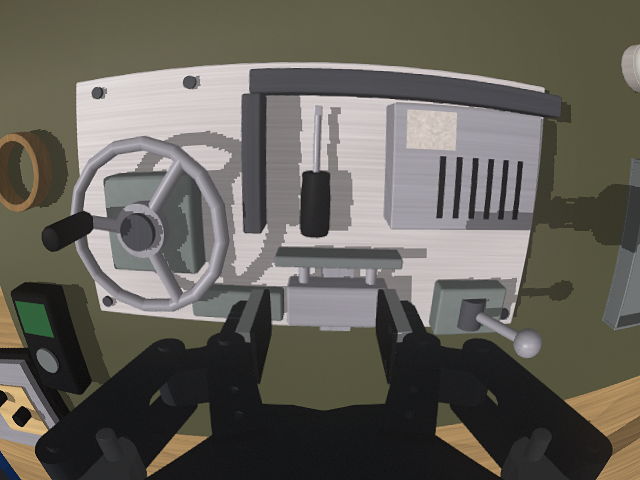

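The wrist picture is clear. The driver handle spans (316,171)-(314,236) with its tip at (318,106), and the knob top is at about (53,238). The end-stop edge is at (266,93)-(264,232), the unit's top-left edge runs (388,103)-(386,229), and the lock ball is at (527,344). I refit with these.

```bash
cat > fit2.py <<'E'
from h import *
import pickle
from scipy.optimize import least_squares
s=pickle.load(open("w2.pkl","rb"))
obs=[((77,83),(.1,.23,.015)),((267,93),(.07,.03,.045)),((265,230),(-.045,.03,.045)),((560,117),(.07,-.23,.045)),
((276,248),(-.064,.02,.044)),((403,252),(-.064,-.09,.044)),((101,309),(-.15,.23,.015))]
f=lambda J:np.ravel([wproj(jig(P,J),s)[0]-u for u,P in obs])
r=least_squares(f,[.6126,.0528,-.0926],loss="soft_l1"); J=r.x
E
python3 - <<'E'
from fit2 import *
print(J.round(4)); print(f(J).round(1).reshape(-1,2).tolist())
def show(l,p): print(l,p.round(4),tojig(p,J)[0].round(4))
for q in [(316,171),(314,236),(318,106)]: show("drv",wpt(*q,.028,s))
for q in [(388,103),(386,229),(530,229)]: show("unit",wpt(*q,.055,s))
show("knob",wpt(51,239,.112,s)); show("ball",wpt(527,344,.095,s))
print("axis",jig((-.04,.135,.112),J))
E
```

```text
[ 0.6139  0.0501 -0.1   ]
[[0.0, -3.5], [-3.7, -3.2], [-1.4, 1.3], [2.6, -1.1], [-0.0, 4.9], [2.2, 4.0], [0.4, -0.1]]
drv [0.6164 0.0377 0.028 ] [ 0.0037 -0.0121  0.028 ]
drv [0.5599 0.044  0.028 ] [-0.0532 -0.0115  0.028 ]
drv [0.6705 0.0318 0.028 ] [ 0.0581 -0.0125  0.028 ]
unit [ 0.6683 -0.0214  0.055 ] [ 0.0613 -0.0656  0.055 ]
unit [ 0.5697 -0.0153  0.055 ] [-0.0375 -0.0694  0.055 ]
unit [ 0.5607 -0.1469  0.055 ] [-0.0333 -0.2013  0.055 ]
knob [0.5983 0.2474 0.112 ] [-0.0352  0.1948  0.112 ]
ball [ 0.4685 -0.136   0.095 ] [-0.1261 -0.1997  0.095 ]
axis [[0.5875935  0.18839618 0.112     ]]
```

Call:
arm_command --steps '[{"delta_pos": [0.07,-0.115,0.8],"twist": [0,0,0],"claw": 0.06},{"delta_pos": [0.07,-0.115,0.8],"twist": [0,0,0],"claw": 0.06},{"delta_pos": [0,0,0.8],"twist": [0,0,0],"claw": 0.06},{"delta_pos": [0,0,0.8],"twist": [0,0,0],"claw": 0.06},{"delta_pos": [0,0,0.7],"twist": [0,0,0],"claw": 0.06},{"delta_pos": [0,0,0.5],"twist": [0,0,0],"claw": 0.06},{"delta_pos": [0,0,0],"twist": [0,0,0],"claw": 0.06}]'

```text
clock: 2.78
tool_pos: [0.5812, 0.037, 0.0319]
orientation: [-0.005, 0.999, -0.034, -0.004]
wrist_force: [-0.3, -0.1, 0.1]
opening: 0.0453
grasp_force: 0.0
```

Call:
arm_command --steps '[{"delta_pos": [0,0,0],"twist": [0,0,0],"claw": -0.8},{"delta_pos": [0,0,0],"twist": [0,0,0],"claw": -0.8},{"delta_pos": [0,0,0],"twist": [0,0,0],"claw": -0.8},{"delta_pos": [0,0,0],"twist": [0,0,0],"claw": -0.8},{"delta_pos": [0,0,0],"twist": [0,0,0],"claw": -0.8}]' --newtons 40

```text
clock: 3.2
tool_pos: [0.5859, 0.0367, 0.0377]
orientation: [-0.005, 0.999, -0.034, 0.001]
wrist_force: [0.1, 0.6, -0.7]
opening: 0.0235
grasp_force: 39.3
```

Call:
arm_command --steps '[{"delta_pos": [0,0,-0.5],"twist": [0,0,0],"claw": -0.8},{"delta_pos": [0,0,-0.9],"twist": [0,0,0],"claw": -0.8},{"delta_pos": [0,0,-0.9],"twist": [0,0,0],"claw": -0.8},{"delta_pos": [0,0,-0.7],"twist": [0,0,0],"claw": -0.8},{"delta_pos": [-0.16,0.91,0],"twist": [0,0,0],"claw": -0.8},{"delta_pos": [-0.16,0.91,0],"twist": [0,0,0],"claw": -0.8},{"delta_pos": [-0.16,0.91,0],"twist": [0,0,0],"claw": -0.8},{"delta_pos": [-0.16,0.91,0],"twist": [0,0,0],"claw": -0.8}]'

```text
clock: 3.87
tool_pos: [0.5492, -0.1092, 0.156]
orientation: [-0.005, 0.999, -0.033, 0.001]
wrist_force: [0.6, -0.3, -0.8]
opening: 0.0237
grasp_force: 39.6
```

Call:
arm_command --steps '[{"delta_pos": [-0.16,0.91,0],"twist": [0,0,0],"claw": -0.8},{"delta_pos": [-0.16,0.91,0],"twist": [0,0,0],"claw": -0.8},{"delta_pos": [-0.16,0.91,0],"twist": [0,0,0],"claw": -0.8},{"delta_pos": [-0.16,0.91,0],"twist": [0,0,0],"claw": -0.8},{"delta_pos": [-0.16,0.91,0],"twist": [0,0,0],"claw": -0.8},{"delta_pos": [-0.16,0.91,0],"twist": [0,0,0],"claw": -0.8},{"delta_pos": [-0.16,0.91,0],"twist": [0,0,0],"claw": -0.8},{"delta_pos": [0,0.5,0],"twist": [0,0,0],"claw": -0.8}]'

```text
clock: 4.53
tool_pos: [0.4845, -0.3833, 0.153]
orientation: [-0.004, 0.999, -0.036, 0.0]
wrist_force: [-0.2, -0.3, -0.3]
opening: 0.0233
grasp_force: 39.6
```

```bash
python3 - <<'E'
from h import *
s,im=look("w3.png"); top=arm.grab_frame("top")[:,:,::-1]
import pickle; pickle.dump(s,open("w3.pkl","wb"))
print(s["clock"],s["tool_pos"].round(4),np.rad2deg(yaw(s)),s["joint_positions"].round(3),s["opening"],s["grasp_force"])
to((.48,-.395,.031),np.deg2rad(-4))
cv2.imwrite("pics/w3t.png",np.hstack([cv2.resize(im,(400,300)),cv2.resize(top[140:290,190:390],(400,300))]))
E
```

```text
4.5333 [ 0.4845 -0.3833  0.153 ] -4.105109333641575 [-0.791  0.526 -0.136  0.913  0.006  2.422] 0.023332762409815216 39.62116062641144
to [-0.118  0.325  3.043] norm 3.06 turn -0.04410386069355995
```

View pics/w3t.png

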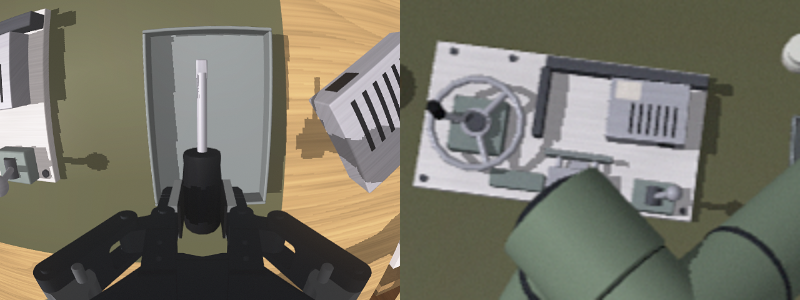

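The driver is held firmly over the tray. The left half shows the handle at (203,190) and the tip at (201,62), inside the walls at x 143-270. I lower, release, rise and turn for the push.

Call:
arm_command --steps '[{"delta_pos": [0,0.32,0.6],"twist": [0,0,0],"claw": -0.8},{"delta_pos": [0,0,0.9],"twist": [0,0,0],"claw": -0.8},{"delta_pos": [0,0,0.9],"twist": [0,0,0],"claw": -0.8},{"delta_pos": [0,0,0.4],"twist": [0,0,0],"claw": -0.8},{"delta_pos": [0,0,0.24],"twist": [0,0,0],"claw": -0.8},{"delta_pos": [0,0,0],"twist": [0,0,0],"claw": -0.8},{"delta_pos": [0,0,0],"twist": [0,0,0],"claw": -0.8}]'

```text
clock: 5.22
tool_pos: [0.4858, -0.3904, 0.0312]
orientation: [-0.005, 0.999, -0.034, 0.0]
wrist_force: [0.3, 0.2, -0.2]
opening: 0.0237
grasp_force: 39.6
```

Call:
arm_command --steps '[{"delta_pos": [0,0,0],"twist": [0,0,0],"claw": 0.06},{"delta_pos": [0,0,0],"twist": [0,0,0],"claw": 0.06},{"delta_pos": [0,0,0],"twist": [0,0,0],"claw": 0.06},{"delta_pos": [0,0,-0.6],"twist": [0,0,0],"claw": 0.06},{"delta_pos": [0,0,-0.9],"twist": [0,0,0],"claw": 0.06},{"delta_pos": [0,0,-0.9],"twist": [0,0,-1],"claw": 0.06},{"delta_pos": [0,0,-0.7],"twist": [0,0,-1],"claw": 0.06},{"delta_pos": [0,0,0],"twist": [0,0,-1],"claw": 0.06}]'

```text
clock: 5.88
tool_pos: [0.4883, -0.395, 0.1626]
orientation: [-0.0, 0.997, 0.072, 0.005]
wrist_force: [0.6, -2.2, 0.9]
opening: 0.0454
grasp_force: 0.0
```

Call:
arm_command --steps '[{"delta_pos": [0,0,0],"twist": [0,0,-1],"claw": 0.4},{"delta_pos": [0,0,0],"twist": [0,0,-1],"claw": 0.4},{"delta_pos": [0,0,0],"twist": [0,0,-1],"claw": 0.4},{"delta_pos": [0,0,0],"twist": [0,0,-1],"claw": 0.4},{"delta_pos": [0,0,0],"twist": [0,0,-1],"claw": 0.4},{"delta_pos": [0,0,0],"twist": [0,0,-1],"claw": 0.4},{"delta_pos": [0,0,0],"twist": [0,0,-1],"claw": 0.4},{"delta_pos": [0,0,0],"twist": [0,0,-1],"claw": 0.4}]'

```text
clock: 6.55
tool_pos: [0.4854, -0.3922, 0.1555]
orientation: [-0.004, 0.939, 0.344, 0.002]
wrist_force: [0.3, -1.2, -1.0]
opening: 0.0598
grasp_force: 0.0
```

Call:
arm_command --steps '[{"delta_pos": [0,0,0],"twist": [0,0,-1],"claw": 0.4},{"delta_pos": [0,0,0],"twist": [0,0,-1],"claw": 0.4},{"delta_pos": [0,0,0],"twist": [0,0,-1],"claw": 0.4},{"delta_pos": [0,0,0],"twist": [0,0,-1],"claw": 0.4},{"delta_pos": [0,0,0],"twist": [0,0,-1],"claw": 0.4},{"delta_pos": [0,0,0],"twist": [0,0,-1],"claw": 0.4},{"delta_pos": [0,0,0],"twist": [0,0,-1],"claw": 0.4},{"delta_pos": [0,0,0],"twist": [0,0,-1],"claw": 0.4}]'

```text
clock: 7.22
tool_pos: [0.4855, -0.3922, 0.1556]
orientation: [-0.003, 0.807, 0.59, 0.003]
wrist_force: [-0.3, -0.3, -0.0]
opening: 0.0599
grasp_force: 0.0
```

```bash
python3 - <<'E'
from h import *
s=arm.state()
print(s["clock"],s["tool_pos"].round(4),np.rad2deg(yaw(s)),s["joint_positions"].round(3),s["opening"])
J=(.6135,.0515,-.097)
to(jig((.012,-.240,.15),J)[0],np.pi/2-.097)
to(jig((.012,-.240,.04),J)[0])
E
```

```text
7.2167 [ 0.4855 -0.3922  0.1556] 72.29872981900196 [-0.801  0.535 -0.114  0.927  0.007  1.079] 0.0599404988462119
to [5.736 1.232 0.189] norm 5.87 turn -3.0358948920572644
to [5.712 1.235 2.939] norm 6.54 turn None
```

Call:
arm_command --steps '[{"delta_pos": [0.956,0.205,0],"twist": [0,0,0],"claw": 0.4},{"delta_pos": [0.956,0.205,0],"twist": [0,0,0],"claw": 0.4},{"delta_pos": [0.956,0.205,0],"twist": [0,0,0],"claw": 0.4},{"delta_pos": [0.956,0.205,0],"twist": [0,0,0],"claw": 0.4},{"delta_pos": [0.956,0.205,0],"twist": [0,0,-1],"claw": 0.4},{"delta_pos": [0.95,0.27,0.2],"twist": [0,0,-1],"claw": 0.4},{"delta_pos": [0,0,0],"twist": [0,0,-1],"claw": 0.4},{"delta_pos": [0,0,0],"twist": [0,0,0],"claw": 0.4}]'

```text
clock: 7.88
tool_pos: [0.6036, -0.1858, 0.1491]
orientation: [-0.003, 0.741, 0.672, 0.004]
wrist_force: [-1.1, -0.3, -0.2]
opening: 0.0599
grasp_force: 0.0
```

```bash
python3 - <<'E'
from h import *
s,im=look("w4.png"); top=arm.grab_frame("top")[:,:,::-1]
import pickle; pickle.dump(s,open("w4.pkl","wb"))
print(s["clock"],s["tool_pos"].round(4),np.rad2deg(yaw(s)))
J=(.6135,.0515,-.097)
to(jig((.012,-.240,.04),J)[0],np.pi/2-.097)
im2=cv2.resize(im,(640,480)); im2[360:,:160]=cv2.resize(top[180:280,360:460],(160,120),interpolation=2)
cv2.imwrite("pics/w4v.png",im2)
E
```

```text
7.8833 [ 0.6036 -0.1858  0.1491] 84.40597242762597
to [-0.03  -0.015  2.732] norm 2.73 turn -0.10730708959511207
```

View pics/w4v.png

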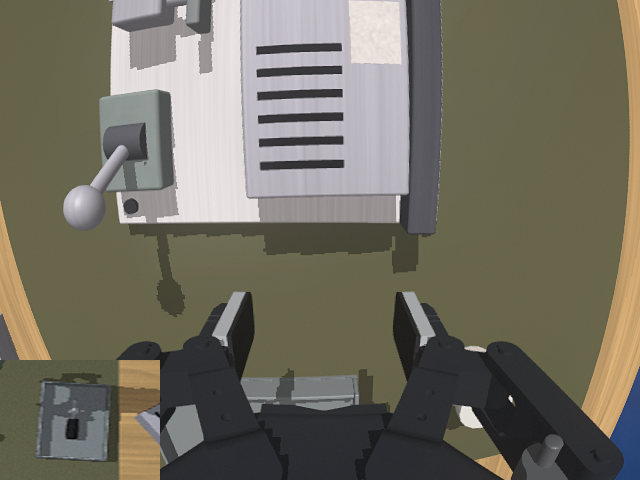

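The inset shows the driver lying inside the tray. The unit's near edge is at (248,196)-(408,193), square and centred between the fingers (about 324). I lower and push.

Call:
arm_command --steps '[{"delta_pos": [-0.03,0,0.8],"twist": [0,0,0],"claw": 0.4},{"delta_pos": [0,0,0.8],"twist": [0,0,0],"claw": 0.4},{"delta_pos": [0,0,0.7],"twist": [0,0,0],"claw": 0.4},{"delta_pos": [0,0,0.43],"twist": [0,0,0],"claw": 0.4},{"delta_pos": [0,0,0],"twist": [0,0,0],"claw": 0.4},{"delta_pos": [0,0,0],"twist": [0,0,0],"claw": 0.4}]'

```text
clock: 8.48
tool_pos: [0.6015, -0.1895, 0.0391]
orientation: [-0.004, 0.744, 0.669, 0.003]
wrist_force: [0.9, 1.7, 0.7]
opening: 0.06
grasp_force: 0.0
```

Call:
arm_command --steps '[{"delta_pos": [0.2,0,0],"twist": [0,0,0],"claw": 0.4},{"delta_pos": [0.2,0,0],"twist": [0,0,0],"claw": 0.4},{"delta_pos": [0.2,0,0],"twist": [0,0,0],"claw": 0.4},{"delta_pos": [0.2,0,0],"twist": [0,0,0],"claw": 0.4},{"delta_pos": [0.2,0,0],"twist": [0,0,0],"claw": 0.4},{"delta_pos": [0.2,0,0],"twist": [0,0,0],"claw": 0.4},{"delta_pos": [0.2,0,0],"twist": [0,0,0],"claw": 0.4},{"delta_pos": [0.2,0,0],"twist": [0,0,0],"claw": 0.4}]'

```text
clock: 9.15
tool_pos: [0.6101, -0.125, 0.0413]
orientation: [-0.002, 0.743, 0.67, 0.003]
wrist_force: [-0.9, -4.8, 2.0]
opening: 0.0596
grasp_force: 2.6
```

```bash
python3 - <<'E'
from h import *
import pickle
s=arm.state(); J=(.6135,.0515,-.097)
print(s["tool_pos"].round(4),tojig(s["tool_pos"],J).round(4),s["wrist_force"].round(1),np.rad2deg(yaw(s)))
s=pickle.load(open("w4.pkl","rb"))
for q in [(248,196),(408,193)]: print(tojig(wpt(*q,.055,s),J).round(4))
to(jig((.012,-.111,.04),J)[0])
E
```

```text
[ 0.6101 -0.125   0.0413] [[ 0.0137 -0.176   0.0413]] [-0.9 -4.8  2. ] 84.08619947493922
[[-0.0328 -0.202   0.055 ]]
[[ 0.0652 -0.2002  0.055 ]]
to [ 1.626 -0.053  0.043] norm 1.63 turn None
```

Call:
arm_command --steps '[{"delta_pos": [0.2,0,0],"twist": [0,0,0],"claw": 0.4},{"delta_pos": [0.2,0,0],"twist": [0,0,0],"claw": 0.4},{"delta_pos": [0.2,0,0],"twist": [0,0,0],"claw": 0.4},{"delta_pos": [0.2,0,0],"twist": [0,0,0],"claw": 0.4},{"delta_pos": [0.2,0,0],"twist": [0,0,0],"claw": 0.4},{"delta_pos": [0.2,0,0],"twist": [0,0,0],"claw": 0.4},{"delta_pos": [0.1,0,0],"twist": [0,0,0],"claw": 0.4},{"delta_pos": [0.05,0,0],"twist": [0,0,0],"claw": 0.4}]'

```text
clock: 9.82
tool_pos: [0.6152, -0.0707, 0.0413]
orientation: [-0.002, 0.742, 0.67, 0.003]
wrist_force: [-0.3, -6.5, 3.7]
opening: 0.0601
grasp_force: 3.0
```

Call:
arm_command --steps '[{"delta_pos": [0.05,0,0],"twist": [0,0,0],"claw": 0.4},{"delta_pos": [0.05,0,0],"twist": [0,0,0],"claw": 0.4},{"delta_pos": [0,0,0],"twist": [0,0,0],"claw": 0.4}]'

```text
clock: 10.07
tool_pos: [0.6155, -0.0672, 0.0412]
orientation: [-0.003, 0.743, 0.67, 0.004]
wrist_force: [-1.1, -6.4, 2.9]
opening: 0.0595
grasp_force: 2.3
```

Call:
arm_command --steps '[{"delta_pos": [0.06,0,0],"twist": [0,0,0],"claw": 0.4},{"delta_pos": [0.06,0,0],"twist": [0,0,0],"claw": 0.4},{"delta_pos": [0,0,0],"twist": [0,0,0],"claw": 0.4}]'

```text
clock: 10.32
tool_pos: [0.616, -0.0625, 0.0412]
orientation: [-0.003, 0.743, 0.67, 0.004]
wrist_force: [-0.2, -5.3, 3.3]
opening: 0.06
grasp_force: 2.4
```

Call:
arm_command --steps '[{"delta_pos": [0.04,0,0],"twist": [0,0,0],"claw": 0.4},{"delta_pos": [0.03,0,0],"twist": [0,0,0],"claw": 0.4},{"delta_pos": [0,0,0],"twist": [0,0,0],"claw": 0.4}]'

```text
clock: 10.57
tool_pos: [0.6162, -0.0607, 0.0412]
orientation: [-0.002, 0.743, 0.67, 0.003]
wrist_force: [-0.7, -7.6, 3.9]
opening: 0.0598
grasp_force: 3.7
```

Call:
arm_command --steps '[{"delta_pos": [0.03,0,0],"twist": [0,0,0],"claw": 0.4},{"delta_pos": [0.03,0,0],"twist": [0,0,0],"claw": 0.4},{"delta_pos": [0,0,0],"twist": [0,0,0],"claw": 0.4}]'

```text
clock: 10.82
tool_pos: [0.6162, -0.0605, 0.0412]
orientation: [-0.001, 0.743, 0.669, 0.001]
wrist_force: [-1.3, -14.9, 4.3]
opening: 0.0597
grasp_force: 6.9
```

Call:
arm_command --steps '[{"delta_pos": [-0.2,0,0],"twist": [0,0,0],"claw": 0.4},{"delta_pos": [-0.4,0,0],"twist": [0,0,0],"claw": 0.4},{"delta_pos": [0,0,-0.8],"twist": [0,0,0],"claw": 0.4},{"delta_pos": [0,0,-0.9],"twist": [0,0,0],"claw": 0.0},{"delta_pos": [0,0,-0.9],"twist": [0,0,-1],"claw": 0.0},{"delta_pos": [0,0,-0.7],"twist": [0,0,-1],"claw": 0.0},{"delta_pos": [0,0,0],"twist": [0,0,-1],"claw": 0.0},{"delta_pos": [0,0,0],"twist": [0,0,-1],"claw": 0.0}]'

```text
clock: 11.48
tool_pos: [0.6148, -0.0812, 0.1747]
orientation: [-0.002, 0.64, 0.768, 0.006]
wrist_force: [-0.7, 0.6, 0.2]
opening: 0.0426
grasp_force: 0.0
```

Call:
arm_command --steps '[{"delta_pos": [0,0,0],"twist": [0,0,-1],"claw": 0.0},{"delta_pos": [0,0,0],"twist": [0,0,-1],"claw": 0.0},{"delta_pos": [0,0,0],"twist": [0,0,-1],"claw": 0.0},{"delta_pos": [0,0,0],"twist": [0,0,-1],"claw": 0.0},{"delta_pos": [0,0,0],"twist": [0,0,-1],"claw": 0.0},{"delta_pos": [0,0,0],"twist": [0,0,-1],"claw": 0.0},{"delta_pos": [0,0,0],"twist": [0,0,-1],"claw": 0.0},{"delta_pos": [0,0,0],"twist": [0,0,-1],"claw": 0.0}]'

```text
clock: 12.15
tool_pos: [0.6129, -0.0807, 0.1717]
orientation: [-0.003, 0.404, 0.915, 0.006]
wrist_force: [-0.0, -0.5, -1.1]
opening: 0.0427
grasp_force: 0.0
```

Call:
arm_command --steps '[{"delta_pos": [0,0,0],"twist": [0,0,-1],"claw": 0.0},{"delta_pos": [0,0,0],"twist": [0,0,-1],"claw": 0.0},{"delta_pos": [0,0,0],"twist": [0,0,-1],"claw": 0.0},{"delta_pos": [0,0,0],"twist": [0,0,-1],"claw": 0.0},{"delta_pos": [0,0,0],"twist": [0,0,-1],"claw": 0.0},{"delta_pos": [0,0,0],"twist": [0,0,-1],"claw": 0.0},{"delta_pos": [0,0,0],"twist": [0,0,-1],"claw": 0.0},{"delta_pos": [0,0,0],"twist": [0,0,-1],"claw": 0.0}]'

```text
clock: 12.82
tool_pos: [0.613, -0.0807, 0.1717]
orientation: [-0.001, 0.136, 0.991, 0.007]
wrist_force: [-0.0, 0.1, -0.4]
opening: 0.0425
grasp_force: 0.0
```

Call:
arm_command --steps '[{"delta_pos": [0,0,0],"twist": [0,0,-1],"claw": 0.0},{"delta_pos": [0,0,0],"twist": [0,0,-1],"claw": 0.0},{"delta_pos": [0,0,0],"twist": [0,0,-1],"claw": 0.0},{"delta_pos": [0,0,0],"twist": [0,0,-1],"claw": 0.0},{"delta_pos": [0,0,0],"twist": [0,0,-1],"claw": 0.0},{"delta_pos": [0,0,0],"twist": [0,0,-1],"claw": 0.0},{"delta_pos": [0,0,0],"twist": [0,0,-1],"claw": 0.0},{"delta_pos": [0,0,0],"twist": [0,0,-1],"claw": 0.0}]'

```text
clock: 13.48
tool_pos: [0.613, -0.0807, 0.1717]
orientation: [0.001, -0.142, 0.99, 0.007]
wrist_force: [0.3, 0.3, -0.3]
opening: 0.0427
grasp_force: 0.0
```

Call:
arm_command --steps '[{"delta_pos": [0,0,0],"twist": [0,0,-1],"claw": 0.0},{"delta_pos": [0,0,0],"twist": [0,0,-1],"claw": 0.0},{"delta_pos": [0,0,0],"twist": [0,0,-1],"claw": 0.0},{"delta_pos": [0,0,0],"twist": [0,0,-1],"claw": 0.0},{"delta_pos": [0,0,0],"twist": [0,0,-1],"claw": 0.0},{"delta_pos": [0,0,0],"twist": [0,0,-1],"claw": 0.0},{"delta_pos": [0,0,0],"twist": [0,0,-1],"claw": 0.0},{"delta_pos": [0,0,0],"twist": [0,0,-1],"claw": 0.0}]'

```text
clock: 14.15
tool_pos: [0.6129, -0.0807, 0.1716]
orientation: [0.002, -0.409, 0.912, 0.006]
wrist_force: [-0.3, 0.0, 0.1]
opening: 0.0429
grasp_force: 0.0
```

```bash
python3 - <<'E'
from h import *
s,im=look("w5.png")
import pickle; pickle.dump(s,open("w5.pkl","wb"))
J=(.6135,.0515,-.097)
print(s["clock"],s["tool_pos"].round(4),np.rad2deg(yaw(s)),s["joint_positions"].round(2))
for th in (.09,):
  k=jig((-.04+.06*np.sin(th),.135+.06*np.cos(th),.16),J)[0]; print(k); to(k,np.pi/2-.097-th+np.pi)
E
```

```text
14.15 [ 0.6129 -0.0807  0.1716] -131.65516349801032 [-0.26  0.51 -0.11  0.95  0.01 -1.1 ]
[0.59791723 0.24869329 0.16      ]
to [-5.912  5.739  0.402] norm 8.25 turn -7.705946057823735
```

View pics/w5.png

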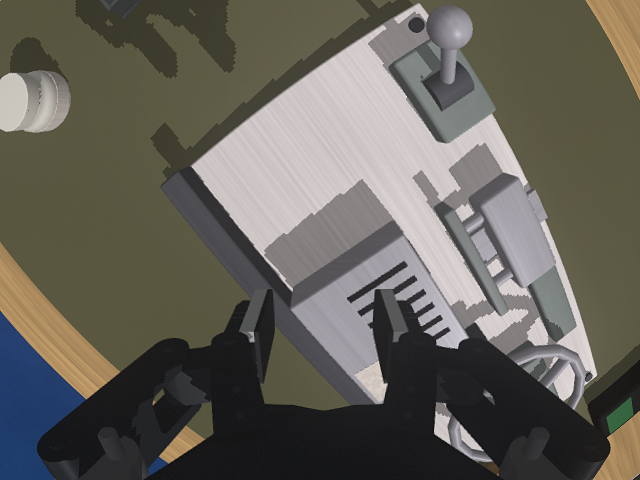

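The unit is at the stop end, beyond the fingers, and the channel behind it is free. I go above the knob.

Call:
arm_command --steps '[{"delta_pos": [-0.657,0.638,0],"twist": [0,0,0],"claw": 0.0},{"delta_pos": [-0.657,0.638,0],"twist": [0,0,0],"claw": 0.0},{"delta_pos": [-0.657,0.638,0],"twist": [0,0,0],"claw": 0.0},{"delta_pos": [-0.657,0.638,0],"twist": [0,0,0],"claw": 0.0},{"delta_pos": [-0.657,0.638,0],"twist": [0,0,0],"claw": 0.0},{"delta_pos": [-0.657,0.638,0],"twist": [0,0,0],"claw": 0.0},{"delta_pos": [-0.657,0.638,0],"twist": [0,0,0],"claw": 0.0},{"delta_pos": [-0.657,0.638,0],"twist": [0,0,0],"claw": 0.0}]'

```text
clock: 14.87
tool_pos: [0.6007, 0.2133, 0.1748]
orientation: [0.002, -0.407, 0.913, 0.006]
wrist_force: [1.3, -0.9, -0.3]
opening: 0.0425
grasp_force: 0.0
```

Call:
arm_command --steps '[{"delta_pos": [-0.657,0.638,0],"twist": [0,0,-0.96],"claw": 0.0},{"delta_pos": [0,0,0],"twist": [0,0,-0.96],"claw": 0.0},{"delta_pos": [0,0,0],"twist": [0,0,-0.96],"claw": 0.0},{"delta_pos": [0,0,0],"twist": [0,0,-0.96],"claw": 0.0},{"delta_pos": [0,0,0],"twist": [0,0,-0.96],"claw": 0.0},{"delta_pos": [0,0,0],"twist": [0,0,-0.96],"claw": 0.0},{"delta_pos": [0,0,0],"twist": [0,0,-0.96],"claw": 0.0},{"delta_pos": [0,0,0],"twist": [0,0,-0.96],"claw": 0.0}]'

```text
clock: 15.53
tool_pos: [0.5995, 0.2481, 0.175]
orientation: [0.003, -0.636, 0.772, 0.005]
wrist_force: [0.5, 0.3, -0.6]
opening: 0.0432
grasp_force: 0.0
```

```bash
python3 - <<'E'
from h import *
s=arm.state()
J=(.6135,.0515,-.097)
print(s["clock"],s["tool_pos"].round(4),np.rad2deg(yaw(s)),s["joint_positions"].round(2),s["wrist_force"])
to((.5977,.2485,.085),np.pi/2-.097-.09+np.pi)
im=arm.grab_frame("wrist"); 
p=wproj([(.5977,.2485,.112),(.5977,.2485,.112)],s)[0]; print(p)
x,y=p.astype(int); g=im.max(2)
print(g[y-40:y+41:8, x-64:x+65:8])
E
```

```text
15.5333 [0.5995 0.2481 0.175 ] -101.03072064490527 [ 0.27  0.56 -0.02  0.99  0.01 -1.1 ] [ 0.49688198  0.25540236 -0.64205158]
to [0.025 0.036 2.25 ] norm 2.25 turn -0.07910246898971489
[326.1164351  263.75120501]
[[109 228 224 228 222 228 225  45  40 182 228 226 227 227 228 227 105]
 [172 122 167 226 225 229 163  42  42  41 230 225 229 228 139 117 168]
 [189 185 148 108 121 230  36  41  43  42 200 229 182 110 145 185 194]
 [225 219 188 181 168 143  41  42  42  40  53 137 163 174 199 228 228]
 [223 225 224 225 195 198  43  48  47  47  37 209 198 219 241 129 117]
 [223 231 230 253 139 107  46  46  47  47  47 113 114 113 114 114 115]
 [107 108 108 108 108 107  43  48  53  52  46 114 114 115 115 114 114]
 [108 108 108 108 108 108 108  46  54  50 114 116 116 115 116 115 114]
 [108 110 109  75 106 106 109 109 111 115 115 116 116 114 117 117 117]
 [ 98  39  72  70  71  70  66 109 113 113 115 116 118 117  68  86  98]
 [ 85  37  70  69  71  69  69  68 113 114 114 118 117 117  45  34  98]]
```

The knob top shows at about (326,268), against a predicted (326,264), so it is centred. I descend, grip lightly and make a first small turn.

Call:
arm_command --steps '[{"delta_pos": [0.02,0.03,0.5],"twist": [0,0,0],"claw": 0.0},{"delta_pos": [0,0,0.6],"twist": [0,0,0],"claw": 0.0},{"delta_pos": [0,0,0.6],"twist": [0,0,0],"claw": 0.0},{"delta_pos": [0,0,0.5],"twist": [0,0,0],"claw": 0.0},{"delta_pos": [0,0,0],"twist": [0,0,0],"claw": 0.0},{"delta_pos": [0,0,0],"twist": [0,0,0],"claw": -0.7},{"delta_pos": [0,0,0],"twist": [0,0,0],"claw": -0.7},{"delta_pos": [0,0,0],"twist": [0,0,0],"claw": -0.7}]' --newtons 25

```text
clock: 16.25
tool_pos: [0.5991, 0.248, 0.0883]
orientation: [0.004, -0.635, 0.773, 0.004]
wrist_force: [-0.3, 0.6, -5.0]
opening: 0.0213
grasp_force: 25.7
```

Call:
arm_command --steps '[{"delta_pos": [0,0,0],"twist": [0,0,0],"claw": -0.7},{"delta_pos": [0.004,-0.1,0],"twist": [0,0,1],"claw": -0.7},{"delta_pos": [0.004,-0.105,0],"twist": [0,0,1],"claw": -0.7},{"delta_pos": [0.004,-0.105,0],"twist": [0,0,1],"claw": -0.7},{"delta_pos": [0.004,-0.105,0],"twist": [0,0,1],"claw": -0.7}]'

```text
clock: 16.67
tool_pos: [0.6145, 0.2421, 0.0883]
orientation: [0.003, -0.52, 0.854, 0.004]
wrist_force: [-3.3, -0.2, -1.4]
opening: 0.0213
grasp_force: 26.3
```

```bash
cat >> h.py <<'E'
def wheel(J=(.6135,.0515,-.097)):
    s=arm.state(); p=tojig(s["tool_pos"],J)[0]-[-.04,.135,0]
    print("t",s["clock"],"pos",s["tool_pos"].round(4),"theta",np.arctan2(p[0],p[1]).round(3),"r",np.hypot(p[0],p[1]).round(4),"yaw th",((np.pi*1.5-.097-yaw(s))%np.pi).round(3),"F",s["wrist_force"].round(1),"q1,6",s["joint_positions"][[0,5]].round(2),"open",s["opening"].round(4))
    return p
E
python3 -c "from h import *; wheel()"
```

```text
Traceback (most recent call last):
  File "h.py", line 44, in wheel
    print("t",s["clock"],"pos",s["tool_pos"].round(4),"theta",np.arctan2(p[0],p[1]).round(3),"r",np.hypot(p[0],p[1]).round(4),"yaw th",((np.pi*1.5-.097-yaw(s))%np.pi).round(3),"F",s["wrist_force"].round(1),"q1,6",s["joint_positions"][[0,5]].round(2),"open",s["opening"].round(4))
                                                                                                                                                                                                                                                                 ^^^^^^^^^^^^^^^^^^
AttributeError: 'float' object has no attribute 'round'
```

Call:
arm_command --steps '[{"delta_pos": [0.004,-0.105,0],"twist": [0,0,1],"claw": -0.7},{"delta_pos": [0.004,-0.105,0],"twist": [0,0,1],"claw": -0.7},{"delta_pos": [0.004,-0.105,0],"twist": [0,0,1],"claw": -0.7},{"delta_pos": [0.004,-0.105,0],"twist": [0,0,1],"claw": -0.7},{"delta_pos": [0.004,-0.105,0],"twist": [0,0,1],"claw": -0.7},{"delta_pos": [0.004,-0.105,0],"twist": [0,0,1],"claw": -0.7},{"delta_pos": [0.004,-0.105,0],"twist": [0,0,1],"claw": -0.7},{"delta_pos": [0.004,-0.105,0],"twist": [0,0,1],"claw": -0.7}]'

```text
clock: 17.33
tool_pos: [0.6379, 0.2187, 0.0883]
orientation: [0.001, -0.264, 0.964, 0.004]
wrist_force: [-5.8, -1.4, 1.6]
opening: 0.0215
grasp_force: 27.1
```

Call:
arm_command --steps '[{"delta_pos": [0.004,-0.105,0],"twist": [0,0,1],"claw": -0.7},{"delta_pos": [0.004,-0.105,0],"twist": [0,0,1],"claw": -0.7},{"delta_pos": [0.004,-0.105,0],"twist": [0,0,1],"claw": -0.7},{"delta_pos": [0.004,-0.105,0],"twist": [0,0,1],"claw": -0.7},{"delta_pos": [0.004,-0.105,0],"twist": [0,0,1],"claw": -0.7},{"delta_pos": [0.004,-0.105,0],"twist": [0,0,1],"claw": -0.7},{"delta_pos": [0.004,-0.105,0],"twist": [0,0,1],"claw": -0.7},{"delta_pos": [0.004,-0.105,0],"twist": [0,0,1],"claw": -0.7}]'

```text
clock: 18.0
tool_pos: [0.6452, 0.187, 0.0882]
orientation: [-0.001, 0.012, 1.0, 0.005]
wrist_force: [-9.2, 0.4, 4.8]
opening: 0.0214
grasp_force: 27.5
```

```bash
sed -i 's/s\["opening"\].round(4)/round(s["opening"],4)/' h.py; python3 -c "from h import *; wheel()"
```

```text
t 18.0 pos [0.6452 0.187  0.0882] theta 1.521 r 0.0585 yaw th 1.497 F [-9.2  0.4  4.8] q1,6 [0.17 0.19] open 0.0214
```

Call:
arm_command --steps '[{"delta_pos": [0.05,-0.105,0],"twist": [0,0,1],"claw": -0.7},{"delta_pos": [0.004,-0.105,0],"twist": [0,0,1],"claw": -0.7},{"delta_pos": [0.004,-0.105,0],"twist": [0,0,1],"claw": -0.7},{"delta_pos": [0.004,-0.105,0],"twist": [0,0,1],"claw": -0.7},{"delta_pos": [0.004,-0.105,0],"twist": [0,0,1],"claw": -0.7},{"delta_pos": [0.004,-0.105,0],"twist": [0,0,1],"claw": -0.7},{"delta_pos": [0.004,-0.105,0],"twist": [0,0,1],"claw": -0.7},{"delta_pos": [0.004,-0.105,0],"twist": [0,0,1],"claw": -0.7}]'

```text
clock: 18.67
tool_pos: [0.6351, 0.1562, 0.0882]
orientation: [-0.001, 0.287, 0.958, 0.005]
wrist_force: [-4.4, 2.6, 2.5]
opening: 0.0212
grasp_force: 27.4
```

Call:
arm_command --steps '[{"delta_pos": [0.004,-0.105,0],"twist": [0,0,1],"claw": -0.7},{"delta_pos": [0.004,-0.105,0],"twist": [0,0,1],"claw": -0.7},{"delta_pos": [0.004,-0.105,0],"twist": [0,0,1],"claw": -0.7},{"delta_pos": [0.004,-0.105,0],"twist": [0,0,1],"claw": -0.7},{"delta_pos": [0.004,-0.105,0],"twist": [0,0,1],"claw": -0.7},{"delta_pos": [0.004,-0.105,0],"twist": [0,0,1],"claw": -0.7},{"delta_pos": [0.004,-0.105,0],"twist": [0,0,1],"claw": -0.7},{"delta_pos": [0.004,-0.105,0],"twist": [0,0,1],"claw": -0.7}]'

```text
clock: 19.33
tool_pos: [0.6106, 0.1354, 0.0882]
orientation: [-0.003, 0.539, 0.842, 0.006]
wrist_force: [-2.7, 4.0, 2.0]
opening: 0.0214
grasp_force: 26.8
```

```bash
python3 -c "from h import *; wheel()"
```

```text
t 19.3333 pos [0.6106 0.1354 0.0882] theta 2.631 r 0.0594 yaw th 2.613 F [-2.7  4.   2. ] q1,6 [0.09 1.23] open 0.0214
```

Call:
arm_command --steps '[{"delta_pos": [0.01,-0.105,0],"twist": [0,0,1],"claw": -0.7},{"delta_pos": [0.004,-0.105,0],"twist": [0,0,1],"claw": -0.7},{"delta_pos": [0.004,-0.105,0],"twist": [0,0,1],"claw": -0.7},{"delta_pos": [0.004,-0.105,0],"twist": [0,0,1],"claw": -0.7},{"delta_pos": [0.004,-0.105,0],"twist": [0,0,1],"claw": -0.7},{"delta_pos": [0.004,-0.105,0],"twist": [0,0,1],"claw": -0.7},{"delta_pos": [0.004,-0.105,0],"twist": [0,0,1],"claw": -0.7},{"delta_pos": [0.004,-0.105,0],"twist": [0,0,1],"claw": -0.7}]'

```text
clock: 20.0
tool_pos: [0.5787, 0.1302, 0.0883]
orientation: [-0.003, 0.751, 0.661, 0.006]
wrist_force: [1.4, 4.1, -1.9]
opening: 0.021
grasp_force: 26.2
```

Call:
arm_command --steps '[{"delta_pos": [0.004,-0.105,0],"twist": [0,0,1],"claw": -0.7},{"delta_pos": [0.004,-0.105,0],"twist": [0,0,1],"claw": -0.7},{"delta_pos": [0.004,-0.105,0],"twist": [0,0,1],"claw": -0.7},{"delta_pos": [0.004,-0.105,0],"twist": [0,0,1],"claw": -0.7},{"delta_pos": [0.004,-0.105,0],"twist": [0,0,1],"claw": -0.7},{"delta_pos": [0.004,-0.105,0],"twist": [0,0,1],"claw": -0.7},{"delta_pos": [0.004,-0.105,0],"twist": [0,0,1],"claw": -0.7},{"delta_pos": [0.004,-0.105,0],"twist": [0,0,1],"claw": -0.7}]'

```text
clock: 20.67
tool_pos: [0.5485, 0.1426, 0.0882]
orientation: [-0.004, 0.904, 0.428, 0.004]
wrist_force: [0.3, 2.1, -1.2]
opening: 0.0216
grasp_force: 26.2
```

```bash
python3 -c "from h import *; wheel()"
```

```text
t 20.6667 pos [0.5485 0.1426 0.0882] theta -2.556 r 0.0607 yaw th 0.59 F [ 0.3  2.1 -1.2] q1,6 [0.12 2.38] open 0.0216
```

Call:
arm_command --steps '[{"delta_pos": [0.004,-0.105,0],"twist": [0,0,1],"claw": -0.7},{"delta_pos": [0.004,-0.105,0],"twist": [0,0,1],"claw": -0.7},{"delta_pos": [0.004,-0.105,0],"twist": [0,0,1],"claw": -0.7},{"delta_pos": [0.004,-0.105,0],"twist": [0,0,1],"claw": -0.7},{"delta_pos": [0.004,-0.105,0],"twist": [0,0,1],"claw": -0.7},{"delta_pos": [0.004,-0.105,0],"twist": [0,0,1],"claw": -0.7},{"delta_pos": [0.004,-0.105,0],"twist": [0,0,1],"claw": -0.7},{"delta_pos": [0.004,-0.105,0],"twist": [0,0,1],"claw": -0.7}]'

```text
clock: 21.33
tool_pos: [0.5291, 0.1695, 0.0883]
orientation: [-0.004, 0.987, 0.162, 0.002]
wrist_force: [-0.3, 0.1, -2.1]
opening: 0.0214
grasp_force: 26.7
```

Call:
arm_command --steps '[{"delta_pos": [0,0,0],"twist": [0,0,0],"claw": 0.0},{"delta_pos": [0,0,0],"twist": [0,0,0],"claw": 0.0},{"delta_pos": [0,0,0],"twist": [0,0,0],"claw": 0.0}]'

```text
clock: 21.58
tool_pos: [0.5291, 0.1696, 0.0878]
orientation: [-0.005, 0.986, 0.164, 0.002]
wrist_force: [-0.1, -0.1, -0.2]
opening: 0.0426
grasp_force: 0.0
```

```bash
python3 -c "from h import *; wheel()"
```

```text
t 21.5833 pos [0.5291 0.1696 0.0878] theta -2.004 r 0.0611 yaw th 1.144 F [-0.1 -0.1 -0.2] q1,6 [0.17 2.98] open 0.0426
```

Call:
arm_command --steps '[{"delta_pos": [0,0,0],"twist": [0,0,-1],"claw": 0.0},{"delta_pos": [0,0,0],"twist": [0,0,-1],"claw": 0.0},{"delta_pos": [0,0,0],"twist": [0,0,-1],"claw": 0.0},{"delta_pos": [0,0,0],"twist": [0,0,-1],"claw": 0.0},{"delta_pos": [0,0,0],"twist": [0,0,-1],"claw": 0.0},{"delta_pos": [0,0,0],"twist": [0,0,-1],"claw": 0.0},{"delta_pos": [0,0,0],"twist": [0,0,-1],"claw": 0.0},{"delta_pos": [0,0,0],"twist": [0,0,-1],"claw": 0.0}]'

```text
clock: 22.25
tool_pos: [0.5287, 0.1693, 0.0872]
orientation: [-0.004, 0.902, 0.431, 0.003]
wrist_force: [0.2, 0.7, -1.5]
opening: 0.0431
grasp_force: 0.0
```

Call:
arm_command --steps '[{"delta_pos": [0,0,0],"twist": [0,0,-1],"claw": 0.0},{"delta_pos": [0,0,0],"twist": [0,0,-1],"claw": 0.0},{"delta_pos": [0,0,0],"twist": [0,0,-1],"claw": 0.0},{"delta_pos": [0,0,0],"twist": [0,0,-1],"claw": 0.0},{"delta_pos": [0,0,0],"twist": [0,0,-1],"claw": 0.0},{"delta_pos": [0,0,0],"twist": [0,0,-1],"claw": 0.0},{"delta_pos": [0,0,0],"twist": [0,0,-1],"claw": 0.0},{"delta_pos": [0,0,0],"twist": [0,0,-1],"claw": 0.0}]'

```text
clock: 22.92
tool_pos: [0.5287, 0.1693, 0.0872]
orientation: [-0.003, 0.749, 0.663, 0.004]
wrist_force: [-0.2, -0.5, -0.6]
opening: 0.0427
grasp_force: 0.0
```

Call:
arm_command --steps '[{"delta_pos": [0,0,0],"twist": [0,0,-1],"claw": 0.0},{"delta_pos": [0,0,0],"twist": [0,0,-1],"claw": 0.0},{"delta_pos": [0,0,0],"twist": [0,0,-1],"claw": 0.0},{"delta_pos": [0,0,0],"twist": [0,0,-1],"claw": 0.0},{"delta_pos": [0,0,0],"twist": [0,0,-1],"claw": 0.0},{"delta_pos": [0,0,0],"twist": [0,0,-1],"claw": 0.0},{"delta_pos": [0,0,0],"twist": [0,0,-1],"claw": 0.0},{"delta_pos": [0,0,0],"twist": [0,0,-1],"claw": 0.0}]'

```text
clock: 23.58
tool_pos: [0.5288, 0.1693, 0.0873]
orientation: [-0.002, 0.537, 0.844, 0.005]
wrist_force: [0.2, 0.5, -1.2]
opening: 0.0426
grasp_force: 0.0
```

Call:
arm_command --steps '[{"delta_pos": [0,0,0],"twist": [0,0,-1],"claw": 0.0},{"delta_pos": [0,0,0],"twist": [0,0,-1],"claw": 0.0},{"delta_pos": [0,0,0],"twist": [0,0,-1],"claw": 0.0},{"delta_pos": [0,0,0],"twist": [0,0,-1],"claw": 0.0},{"delta_pos": [0,0,0],"twist": [0,0,-1],"claw": 0.0},{"delta_pos": [0,0,0],"twist": [0,0,-1],"claw": 0.0},{"delta_pos": [0,0,0],"twist": [0,0,-1],"claw": 0.0},{"delta_pos": [0,0,0],"twist": [0,0,-1],"claw": 0.0}]'

```text
clock: 24.25
tool_pos: [0.5287, 0.1693, 0.0872]
orientation: [-0.001, 0.284, 0.959, 0.005]
wrist_force: [-0.3, 0.5, -0.9]
opening: 0.0428
grasp_force: 0.0
```

Call:
arm_command --steps '[{"delta_pos": [0,0,0],"twist": [0,0,-1],"claw": 0.0},{"delta_pos": [0,0,0],"twist": [0,0,-1],"claw": 0.0},{"delta_pos": [0,0,0],"twist": [0,0,-1],"claw": 0.0},{"delta_pos": [0,0,0],"twist": [0,0,-1],"claw": 0.0},{"delta_pos": [0,0,0],"twist": [0,0,-1],"claw": 0.0},{"delta_pos": [0,0,0],"twist": [0,0,-1],"claw": 0.0},{"delta_pos": [0,0,0],"twist": [0,0,-1],"claw": 0.0},{"delta_pos": [0,0,0],"twist": [0,0,-1],"claw": 0.0}]'

```text
clock: 24.92
tool_pos: [0.5287, 0.1693, 0.0872]
orientation: [0.001, 0.008, 1.0, 0.005]
wrist_force: [0.2, -0.9, -0.3]
opening: 0.0426
grasp_force: 0.0
```

Call:
arm_command --steps '[{"delta_pos": [0,0,0],"twist": [0,0,-1],"claw": 0.0},{"delta_pos": [0,0,0],"twist": [0,0,-1],"claw": 0.0},{"delta_pos": [0,0,0],"twist": [0,0,-1],"claw": 0.0},{"delta_pos": [0,0,0],"twist": [0,0,-1],"claw": 0.0},{"delta_pos": [0,0,0],"twist": [0,0,-1],"claw": 0.0},{"delta_pos": [0,0,0],"twist": [0,0,0],"claw": 0.0}]'

```text
clock: 25.42
tool_pos: [0.5287, 0.1693, 0.0872]
orientation: [0.002, -0.164, 0.986, 0.005]
wrist_force: [-0.4, 0.2, 0.0]
opening: 0.0425
grasp_force: 0.0
```

```bash
python3 -c "from h import *; wheel()"
```

```text
t 25.4167 pos [0.5287 0.1693 0.0872] theta -2.006 r 0.0616 yaw th 1.144 F [-0.4  0.2  0. ] q1,6 [ 0.17 -0.16] open 0.0425
```

Re-grip and continue, with the tool's x now pointing outward, so y is positive.

Call:
arm_command --steps '[{"delta_pos": [0,0,0],"twist": [0,0,0],"claw": -0.7},{"delta_pos": [0,0,0],"twist": [0,0,0],"claw": -0.7},{"delta_pos": [0,0,0],"twist": [0,0,0],"claw": -0.7},{"delta_pos": [-0.004,0.105,0],"twist": [0,0,1],"claw": -0.7},{"delta_pos": [-0.004,0.105,0],"twist": [0,0,1],"claw": -0.7},{"delta_pos": [-0.004,0.105,0],"twist": [0,0,1],"claw": -0.7},{"delta_pos": [-0.004,0.105,0],"twist": [0,0,1],"claw": -0.7},{"delta_pos": [-0.004,0.105,0],"twist": [0,0,1],"claw": -0.7}]'

```text
clock: 26.08
tool_pos: [0.5249, 0.1901, 0.0872]
orientation: [0.0, 0.012, 1.0, 0.004]
wrist_force: [-1.8, -0.3, 2.0]
opening: 0.0214
grasp_force: 24.4
```

Call:
arm_command --steps '[{"delta_pos": [-0.004,0.105,0],"twist": [0,0,1],"claw": -0.7},{"delta_pos": [-0.004,0.105,0],"twist": [0,0,1],"claw": -0.7},{"delta_pos": [-0.004,0.105,0],"twist": [0,0,1],"claw": -0.7},{"delta_pos": [-0.004,0.105,0],"twist": [0,0,1],"claw": -0.7},{"delta_pos": [-0.004,0.105,0],"twist": [0,0,1],"claw": -0.7},{"delta_pos": [-0.004,0.105,0],"twist": [0,0,1],"claw": -0.7},{"delta_pos": [-0.004,0.105,0],"twist": [0,0,1],"claw": -0.7},{"delta_pos": [-0.004,0.105,0],"twist": [0,0,1],"claw": -0.7}]'

```text
clock: 26.75
tool_pos: [0.5343, 0.2221, 0.0872]
orientation: [-0.002, 0.287, 0.958, 0.004]
wrist_force: [-0.6, 0.2, 0.3]
opening: 0.0213
grasp_force: 24.4
```

```bash
python3 -c "from h import *; wheel()"
```

```text
t 26.75 pos [0.5343 0.2221 0.0872] theta -1.115 r 0.0616 yaw th 2.056 F [-0.6  0.2  0.3] q1,6 [0.26 0.84] open 0.0213
```

Call:
arm_command --steps '[{"delta_pos": [-0.004,0.105,0],"twist": [0,0,1],"claw": -0.7},{"delta_pos": [-0.004,0.105,0],"twist": [0,0,1],"claw": -0.7},{"delta_pos": [-0.004,0.105,0],"twist": [0,0,1],"claw": -0.7},{"delta_pos": [-0.004,0.105,0],"twist": [0,0,1],"claw": -0.7},{"delta_pos": [-0.004,0.105,0],"twist": [0,0,1],"claw": -0.7},{"delta_pos": [-0.004,0.105,0],"twist": [0,0,1],"claw": -0.7},{"delta_pos": [-0.004,0.105,0],"twist": [0,0,1],"claw": -0.7},{"delta_pos": [-0.004,0.105,0],"twist": [0,0,1],"claw": -0.7}]'

```text
clock: 27.42
tool_pos: [0.5588, 0.2441, 0.0872]
orientation: [-0.004, 0.54, 0.842, 0.004]
wrist_force: [-3.2, 2.0, 0.2]
opening: 0.0214
grasp_force: 24.4
```

Call:
arm_command --steps '[{"delta_pos": [-0.004,0.105,0],"twist": [0,0,1],"claw": -0.7},{"delta_pos": [-0.004,0.105,0],"twist": [0,0,1],"claw": -0.7},{"delta_pos": [-0.004,0.105,0],"twist": [0,0,1],"claw": -0.7},{"delta_pos": [-0.004,0.105,0],"twist": [0,0,1],"claw": -0.7},{"delta_pos": [-0.004,0.105,0],"twist": [0,0,1],"claw": -0.7},{"delta_pos": [-0.004,0.105,0],"twist": [0,0,1],"claw": -0.7},{"delta_pos": [-0.004,0.105,0],"twist": [0,0,1],"claw": -0.7},{"delta_pos": [-0.004,0.105,0],"twist": [0,0,1],"claw": -0.7}]'

```text
clock: 28.08
tool_pos: [0.5916, 0.2499, 0.0872]
orientation: [-0.005, 0.751, 0.66, 0.003]
wrist_force: [-3.7, 4.4, 0.4]
opening: 0.0213
grasp_force: 24.8
```

```bash
python3 -c "from h import *; wheel()"
```

```text
t 28.0833 pos [0.5916 0.2499 0.0872] theta -0.017 r 0.0604 yaw th 0.031 F [-3.7  4.4  0.4] q1,6 [0.28 1.98] open 0.0213
```

Call:
arm_command --steps '[{"delta_pos": [-0.004,0.105,0],"twist": [0,0,1],"claw": -0.7},{"delta_pos": [-0.004,0.105,0],"twist": [0,0,1],"claw": -0.7},{"delta_pos": [-0.004,0.105,0],"twist": [0,0,1],"claw": -0.7},{"delta_pos": [-0.004,0.105,0],"twist": [0,0,1],"claw": -0.7},{"delta_pos": [-0.004,0.105,0],"twist": [0,0,1],"claw": -0.7},{"delta_pos": [-0.004,0.105,0],"twist": [0,0,1],"claw": -0.7},{"delta_pos": [-0.004,0.105,0],"twist": [0,0,1],"claw": -0.7},{"delta_pos": [-0.004,0.105,0],"twist": [0,0,1],"claw": -0.7}]'

```text
clock: 28.75
tool_pos: [0.6227, 0.2375, 0.0872]
orientation: [-0.006, 0.904, 0.428, 0.003]
wrist_force: [-2.1, 6.8, 0.0]
opening: 0.0215
grasp_force: 25.7
```

Call:
arm_command --steps '[{"delta_pos": [-0.002,0.052,0],"twist": [0,0,0.5],"claw": -0.7},{"delta_pos": [-0.002,0.052,0],"twist": [0,0,0.5],"claw": -0.7},{"delta_pos": [-0.002,0.052,0],"twist": [0,0,0.5],"claw": -0.7},{"delta_pos": [0,0,0],"twist": [0,0,0],"claw": -0.7}]'

```text
clock: 29.08
tool_pos: [0.6277, 0.2331, 0.0872]
orientation: [-0.006, 0.925, 0.381, 0.003]
wrist_force: [-1.6, 7.7, -2.6]
opening: 0.0215
grasp_force: 25.7
```

```bash
python3 -c "from h import *; wheel()"
```

```text
t 29.0833 pos [0.6277 0.2331 0.0872] theta 0.659 r 0.0596 yaw th 0.692 F [-1.6  7.7 -2.6] q1,6 [0.24 2.6 ] open 0.0215
```

Call:
arm_command --steps '[{"delta_pos": [-0.002,0.052,0],"twist": [0,0,0.5],"claw": -0.7},{"delta_pos": [-0.002,0.052,0],"twist": [0,0,0.5],"claw": -0.7},{"delta_pos": [0,0,0],"twist": [0,0,0],"claw": -0.7}]'

```text
clock: 29.33
tool_pos: [0.6306, 0.2301, 0.0872]
orientation: [-0.006, 0.937, 0.348, 0.003]
wrist_force: [-0.6, 7.4, -1.4]
opening: 0.0214
grasp_force: 25.8
```

Call:
arm_command --steps '[{"delta_pos": [-0.002,0.052,0],"twist": [0,0,0.5],"claw": -0.7},{"delta_pos": [-0.002,0.052,0],"twist": [0,0,0.5],"claw": -0.7},{"delta_pos": [0,0,0],"twist": [0,0,0],"claw": -0.7}]'

```text
clock: 29.58
tool_pos: [0.6314, 0.2286, 0.087]
orientation: [-0.009, 0.949, 0.317, 0.001]
wrist_force: [-4.3, 11.2, -0.0]
opening: 0.0213
grasp_force: 27.9
```

```bash
python3 -c "from h import *; wheel()"
```

```text
t 29.5833 pos [0.6314 0.2286 0.087 ] theta 0.757 r 0.0592 yaw th 0.83 F [-4.3 11.2 -0. ] q1,6 [0.23 2.73] open 0.0213
```

Call:
arm_command --steps '[{"delta_pos": [-0.002,0.05,0],"twist": [0,0,0.2],"claw": -0.7},{"delta_pos": [0,0.04,0],"twist": [0,0,0],"claw": -0.7},{"delta_pos": [0,0,0],"twist": [0,0,0],"claw": -0.7}]'

```text
clock: 29.83
tool_pos: [0.6314, 0.2285, 0.087]
orientation: [-0.012, 0.95, 0.312, 0.0]
wrist_force: [-9.2, 18.2, 2.9]
opening: 0.0215
grasp_force: 32.3
```

```bash
python3 -c "from h import *; wheel()"
```

```text
t 29.8333 pos [0.6314 0.2285 0.087 ] theta 0.758 r 0.0591 yaw th 0.84 F [-9.2 18.2  2.9] q1,6 [0.23 2.74] open 0.0215
```

The wheel is at its stop: theta is about 7.04 and the force rises without motion. I relax, release and rise.

Call:
arm_command --steps '[{"delta_pos": [0,-0.08,0],"twist": [0,0,0],"claw": -0.7},{"delta_pos": [0,0,0],"twist": [0,0,0],"claw": 0.0},{"delta_pos": [0,0,0],"twist": [0,0,0],"claw": 0.0},{"delta_pos": [0,0,0],"twist": [0,0,0],"claw": 0.0},{"delta_pos": [0,0,-0.7],"twist": [0,0,0],"claw": 0.0},{"delta_pos": [0,0,-0.9],"twist": [0,0,0],"claw": 0.0},{"delta_pos": [0,0,-0.9],"twist": [0,0,-1],"claw": -1},{"delta_pos": [0,0,0],"twist": [0,0,-1],"claw": -1}]'

```text
clock: 30.5
tool_pos: [0.6378, 0.2234, 0.1959]
orientation: [-0.003, 0.927, 0.376, 0.008]
wrist_force: [2.4, 0.1, 1.4]
opening: 0.0195
grasp_force: 0.0
```

Call:
arm_command --steps '[{"delta_pos": [0,0,0],"twist": [0,0,-1],"claw": -1},{"delta_pos": [0,0,0],"twist": [0,0,-1],"claw": -1},{"delta_pos": [0,0,0],"twist": [0,0,-1],"claw": -1},{"delta_pos": [0,0,0],"twist": [0,0,-1],"claw": -1},{"delta_pos": [0,0,0],"twist": [0,0,-1],"claw": -1},{"delta_pos": [0,0,0],"twist": [0,0,-1],"claw": -1},{"delta_pos": [0,0,0],"twist": [0,0,-1],"claw": -1},{"delta_pos": [0,0,0],"twist": [0,0,-1],"claw": -1}]'

```text
clock: 31.17
tool_pos: [0.6338, 0.2225, 0.1875]
orientation: [-0.004, 0.787, 0.617, 0.003]
wrist_force: [0.2, -0.6, -0.3]
opening: 0.0
grasp_force: 0.0
```

```bash
python3 - <<'E'
from h import *
wheel(); J=(.6135,.0515,-.097)
to(jig((-.122,-.26,.19),J)[0],np.pi/2-.097); print(jig((-.122,-.26,.09),J))
E
```

```text
t 31.1667 pos [0.6338 0.2225 0.1875] theta 0.866 r 0.0573 yaw th 0.145 F [ 0.2 -0.6 -0.3] q1,6 [0.22 2.04] open 0.0
to [-11.142  -1.548  -0.167] norm 11.25 turn -2.0764739269537396
[[ 0.46689303 -0.19546234  0.09      ]]
```

Call:
arm_command --steps '[{"delta_pos": [-0.928,-0.129,0],"twist": [0,0,0],"claw": -1},{"delta_pos": [-0.928,-0.129,0],"twist": [0,0,0],"claw": -1},{"delta_pos": [-0.928,-0.129,0],"twist": [0,0,0],"claw": -1},{"delta_pos": [-0.928,-0.129,0],"twist": [0,0,0],"claw": -1},{"delta_pos": [-0.928,-0.129,0],"twist": [0,0,0],"claw": -1},{"delta_pos": [-0.928,-0.129,0],"twist": [0,0,0],"claw": -1},{"delta_pos": [-0.928,-0.129,0],"twist": [0,0,0],"claw": -1},{"delta_pos": [-0.928,-0.129,0],"twist": [0,0,0],"claw": -1}]'

```text
clock: 31.83
tool_pos: [0.5208, -0.0571, 0.1849]
orientation: [-0.003, 0.788, 0.615, 0.003]
wrist_force: [1.9, -1.0, -0.1]
opening: -0.0002
grasp_force: 0.0
```

Call:
arm_command --steps '[{"delta_pos": [-0.928,-0.129,0],"twist": [0,0,0],"claw": -1},{"delta_pos": [-0.928,-0.129,0],"twist": [0,0,0],"claw": -1},{"delta_pos": [-0.928,-0.129,0],"twist": [0,0,0],"claw": -1},{"delta_pos": [-0.928,-0.129,0],"twist": [0,0,0],"claw": -1},{"delta_pos": [0,0,0],"twist": [0,0,-1],"claw": -1},{"delta_pos": [0,0,0],"twist": [0,0,-1],"claw": -1},{"delta_pos": [0,0,0],"twist": [0,0,0],"claw": -1}]'

```text
clock: 32.42
tool_pos: [0.4652, -0.1956, 0.1834]
orientation: [-0.003, 0.744, 0.668, 0.004]
wrist_force: [-0.3, 0.2, -0.0]
opening: 0.0
grasp_force: 0.0
```

```bash
python3 - <<'E'
from h import *
J=(.6135,.0515,-.097)
s,im=look("w6.png"); top=arm.grab_frame("top")[:,:,::-1]; sc=arm.grab_frame("scene")[:,:,::-1]
import pickle; pickle.dump(s,open("w6.pkl","wb"))
print(s["clock"],s["tool_pos"].round(4))
to(jig((-.122,-.25,.09),J)[0],np.pi/2-.097)
print(wproj(jig([(-.122,-.2,.095)],J),s))
a=cv2.resize(im,(400,300)); b=cv2.resize(top[150:265,190:350],(400,288)); c=cv2.resize(sc[230:410,260:500],(400,300),interpolation=2)
o=np.zeros((600,800,3),np.uint8); o[:300,:400]=a; o[:288,400:]=b; o[300:,:400]=c
o[300:,400:]=cv2.resize(im[0:240,320:640],(400,300)); cv2.imwrite("pics/w6v.png",o)
E
```

```text
32.4167 [ 0.4652 -0.1956  0.1834]
to [0.197 0.031 2.335] norm 2.34 turn -0.13159351234572522
[[325.06617245 154.40718726]]
```

View pics/w6v.png

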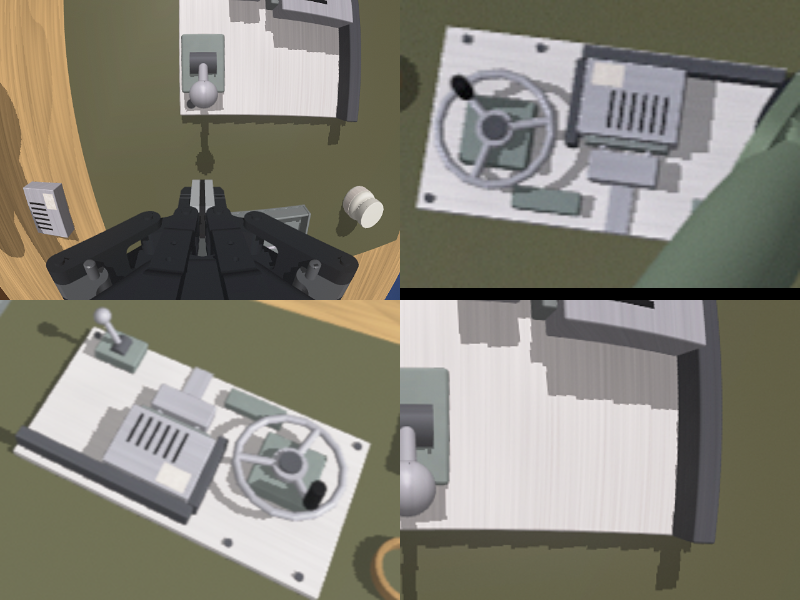

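The final view confirms the unit is tight in the corner of fence and end stop with the jaw against it, and the knob just past one turn. The lock ball is at about (325,152), where predicted (325,154). Now the lever.

Call:
arm_command --steps '[{"delta_pos": [-0.05,0.03,0.7],"twist": [0,0,0],"claw": -1},{"delta_pos": [0,0,0.8],"twist": [0,0,0],"claw": -1},{"delta_pos": [0,0,0.6],"twist": [0,0,0],"claw": -1},{"delta_pos": [0,0,0.23],"twist": [0,0,0],"claw": -1},{"delta_pos": [0.25,0,0],"twist": [0,0,0],"claw": -1},{"delta_pos": [0.25,0,0],"twist": [0,0,0],"claw": -1},{"delta_pos": [0.25,0,0],"twist": [0,0,0],"claw": -1},{"delta_pos": [0.25,0,0],"twist": [0,0,0],"claw": -1}]'

```text
clock: 33.23
tool_pos: [0.4721, -0.1547, 0.092]
orientation: [-0.002, 0.743, 0.669, 0.004]
wrist_force: [-0.1, -1.2, 3.0]
opening: -0.0001
grasp_force: 1.3
```

Call:
arm_command --steps '[{"delta_pos": [0.25,0,0],"twist": [0,0,0],"claw": -1},{"delta_pos": [0.25,0,0],"twist": [0,0,0],"claw": -1},{"delta_pos": [0.25,0,0],"twist": [0,0,0],"claw": -1},{"delta_pos": [0.25,0,0],"twist": [0,0,0],"claw": -1},{"delta_pos": [0.15,0,0],"twist": [0,0,0],"claw": -1},{"delta_pos": [0.1,0,0],"twist": [0,0,0],"claw": -1},{"delta_pos": [0,0,0],"twist": [0,0,0],"claw": -1}]'

```text
clock: 33.82
tool_pos: [0.476, -0.1046, 0.0907]
orientation: [-0.004, 0.743, 0.67, 0.004]
wrist_force: [0.1, -0.0, 0.5]
opening: 0.0
grasp_force: 0.0
```

```bash
python3 - <<'E'
from h import *
s=arm.state(); print(tojig(s["tool_pos"],(.6135,.0515,-.097)).round(4),s["wrist_force"].round(1))
E
```

```text
[[-0.1218 -0.1687  0.0907]] [ 0.1 -0.   0.5]
```

Call:
arm_command --steps '[{"delta_pos": [0.1,0,0],"twist": [0,0,0],"claw": -1},{"delta_pos": [0.1,0,0],"twist": [0,0,0],"claw": -1},{"delta_pos": [0.1,0,0],"twist": [0,0,0],"claw": -1},{"delta_pos": [0,0,0],"twist": [0,0,0],"claw": -1}]'

```text
clock: 34.15
tool_pos: [0.4773, -0.0949, 0.0911]
orientation: [-0.002, 0.743, 0.669, 0.002]
wrist_force: [-1.1, -5.2, -0.3]
opening: 0.0
grasp_force: 2.5
```

Call:
arm_command --steps '[{"delta_pos": [0.08,0,0],"twist": [0,0,0],"claw": -1},{"delta_pos": [0.07,0,0],"twist": [0,0,0],"claw": -1},{"delta_pos": [0,0,0],"twist": [0,0,0],"claw": -1}]'

```text
clock: 34.4
tool_pos: [0.4775, -0.0937, 0.0913]
orientation: [0.001, 0.744, 0.668, -0.003]
wrist_force: [-3.2, -19.7, -1.5]
opening: 0.0001
grasp_force: 8.5
```

Call:
arm_command --steps '[{"delta_pos": [0.07,0,0],"twist": [0,0,0],"claw": -1},{"delta_pos": [0.03,0,0],"twist": [0,0,0],"claw": -1},{"delta_pos": [0,0,0],"twist": [0,0,0],"claw": -1}]'

```text
clock: 34.65
tool_pos: [0.4781, -0.0928, 0.0921]
orientation: [0.004, 0.745, 0.667, -0.005]
wrist_force: [-6.4, -27.8, 2.4]
opening: 0.0001
grasp_force: 13.1
```

```bash
python3 - <<'E'
from h import *
s=arm.state(); print(tojig(s["tool_pos"],(.6135,.0515,-.097)).round(4),s["wrist_force"].round(1))
E
```

```text
[[-0.1208 -0.1567  0.0921]] [ -6.4 -27.8   2.4]
```

The lever is at its hard stop. I back off and clear, then check the ball and the rest numerically.

Call:
arm_command --steps '[{"delta_pos": [-0.3,0,0],"twist": [0,0,0],"claw": -1},{"delta_pos": [-0.8,0,0],"twist": [0,0,0],"claw": -1},{"delta_pos": [-0.9,0,-0.3],"twist": [0,0,0],"claw": -1},{"delta_pos": [-0.5,0,-0.8],"twist": [0,0,0],"claw": -1},{"delta_pos": [-0.5,0,-0.8],"twist": [0,0,0],"claw": -1},{"delta_pos": [-0.3,0,-0.5],"twist": [0,0,0],"claw": -1},{"delta_pos": [0,0,0],"twist": [0,0,0],"claw": -1}]'

```text
clock: 35.23
tool_pos: [0.4671, -0.2197, 0.1902]
orientation: [0.001, 0.744, 0.668, 0.005]
wrist_force: [0.8, -0.4, -0.3]
opening: -0.0002
grasp_force: 0.0
```

```bash
python3 - <<'E'
from h import *
J=(.6135,.0515,-.097)
s,im=look("w7.png"); sc=arm.grab_frame("scene")[:,:,::-1].astype(int); old=cv2.imread("pics/w6.png")
cv2.imwrite("pics/s7.png",sc)
s0=cv2.imread("pics/scene0.png").astype(int)
print(s["clock"],s["tool_pos"].round(3),s["wrist_force"].round(1))
for n,a in (("open",.5),("locked",-.5)):
    P=jig([(-.12,-.165-np.sin(a)*.07,.035+np.cos(a)*.065)],J); q=proj("scene",P)[0]; w=wproj(P,s)[0]
    u,v=q.round().astype(int); print(n,q.round(0),"scene change",np.abs(sc-s0)[v-4:v+5,u-4:u+5].mean().round(0),w.round(0))
# ball: bright blob in the wrist view near both guesses
g=cv2.medianBlur(cv2.cvtColor(im,cv2.COLOR_BGR2GRAY),5)
c=cv2.HoughCircles(g,cv2.HOUGH_GRADIENT,1,30,param1=80,param2=18,minRadius=9,maxRadius=30)
print(c[0][:6].round(0) if c is not None else None)
d=(np.abs(sc-s0).max(2)>60).astype(np.uint8); n,_,st,ce=cv2.connectedComponentsWithStats(d)
for i in range(1,n):
    if st[i,4]>25: print(st[i],ce[i].round(0))
E
```

```text
35.2333 [ 0.467 -0.22   0.19 ] [ 0.8 -0.4 -0.3]
open [320. 241.] scene change 52.0 [320. 111.]
locked [344. 251.] scene change 57.0 [318.   5.]
[[572. 302.  27.]
 [ 56. 288.  26.]
 [490. 440.  15.]
 [156. 440.  16.]]
[395   0  23  12 210] [407.   5.]
[473   0  23  18 350] [483.   8.]
[240  11  16  34 276] [247.  25.]
[387  12  24  25 426] [398.  24.]
[267  15  12  32 241] [272.  30.]
[207  20  10  13  84] [212.  27.]
[472  23  25  32 389] [480.  40.]
[202  34  21  54 356] [213.  60.]
[281  34  25  10 131] [294.  38.]
[259  38   7  23  85] [261.  48.]
[415  39  24  28 474] [427.  52.]
[280  41  28  30 619] [293.  56.]
[393  42  16  19 158] [399.  49.]
[266  52   6  13  47] [268.  59.]
[ 411   58   98   96 3506] [470. 109.]
[229  65  27  16 167] [243.  70.]
[397  68   4  13  28] [398.  74.]
[ 230   71   79  133 4220] [278. 127.]
[298  74   7   7  37] [301.  77.]
[435  91   6   9  28] [437.  95.]
[496 103  23  19 279] [509. 112.]
[ 60 113  24  19 268] [ 71. 120.]
[328 112  27  13 119] [344. 119.]
[185 115  13  10  52] [190. 120.]
[302 137  16  10  89] [308. 142.]
[ 119  138   85   65 13
[... 453 characters left out ...]
90.]
[308 284  12  18  69] [313. 293.]
[313 286  12  18  72] [318. 294.]
[342 287  49  41 581] [367. 303.]
[318 288  12  17  52] [324. 295.]
[325 290  10  17  33] [330. 296.]
[336 298  10  17  38] [341. 306.]
[342 300  10  18  49] [346. 308.]
[346 302  11  18  61] [351. 311.]
[351 305  11  18  45] [356. 314.]
[315 308  14  14 113] [322. 314.]
[405 324  18   5  46] [416. 326.]
[441 328  28  28 335] [455. 342.]
[435 331   9  12  52] [440. 336.]
[334 332  16   8  39] [341. 336.]
[364 333  11  13  82] [369. 339.]
[409 332  17  11  60] [417. 337.]
[389 336   8   7  31] [393. 339.][ WARN:0@1.656] global loadsave.cpp:1063 imwrite_ Unsupported depth image for selected encoder is fallbacked to CV_8U.
```

The ball has moved from (323,240) to (346,249), against a predicted locked (344,251). There is no change at the jar, tape or meter, and the robot is clear of everything.

```bash
python3 -c "from workcell import arm; print(arm.finish_job())"
```

```text
the job is handed in; nothing more can be done
None
```

The job is handed in at about 35 s of the 72 s allowed, with every step done in the order asked: driver in the tray, unit against the end stop and rear fence, handwheel at its stop, lock lever fully over, and the jar, tape roll and multimeter left where they were; the hand-in gave no verdict.

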